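# Pack the class tray and slide it into the rack

### The arm

A 7-joint arm with a two-finger parallel gripper is mounted at the origin on the work surface. World frame = base frame: x ahead of the robot, y to its left, z up, the work surface at z = 0. Lengths are in m, angles in rad, forces in N, time in s.
With the tool pointing down it reaches from about 0.4 to 0.85 m from the base axis. Payload 10.4 kg.
Tool frame: the origin (TCP) lies at the very end of the fingers, on their centre line; the grasp point (between the pads) lies 19 mm behind it; z points along the fingers, y is the line along which they close (so a half turn about z gives the same grasp; the last joint's range is limited). The gripper opens to 85 mm and grips with 20 to 120 N. Pads are 22 mm wide; open, the fingers measure 114 mm over their backs; the gripper's body (76 mm by 85 mm) begins 54 mm behind the grasp point. The pads swing forward as they close: fully open they stand 13 mm farther back than shut.
Start: joints at [1.289, 0.332, -0.065, 1.46, 0.022, 1.35, -0.088], TCP at [0.16, -0.604, 0.231] pointing down, gripper open.
Joint ranges: [-2.6, 2.6], [-0.5, 2.12], [-1.47, 1.34], [0.16, 2.42], [-1.27, 4.41], [0.06, 2.06], [-2.6, 2.6]. Speed limits (rad/s): [2.22, 2.22, 2.79, 2.79, 3.14, 3.14, 3.14].

### API

Orientations are given as a unit quaternion [x, y, z, w].
In Python, from workcell import * gives the robot as it stands. The module is installed in compiled form; this text tells all that it offers.
- The arm moves only by the tool carry_out, never from a script. Its argument "motion" is a list of rows, each an object with "xyz": the shift along the tool's x, y, z in m, a list of three; "angular": the turn, a rotation vector about the tool's x, y, z in degrees, a list of three. A call has 1 to 12 rows; each row is the pose to reach, as a shift and turn from the pose commanded when the call began, along the tool's axes at that moment; what a row does not reach only later rows make up. A row lasts 1/10 s, in which the tool goes at most 50 mm and 8.59 degrees, less where a joint would pass 70% of its speed; a pose out of reach is approached as far as the arm can. A call with a gripper value outside its range is refused whole. "hand" is the opening, from 0 (shut) to 1 (fully open), set as the call begins (left out, the last holds). The fingers move at their own pace and stop on an object; "grip_force" is the grip in N (left out, the last holds). Time passes only in rows, so rows that repeat a pose let the fingers close. It gives the time, the measured TCP pose, the force, the opening and the grip force at its end, in the units of the state.
- get_obs(): the state, without advancing time (a new reading comes with each control period).
- camera(name): name is "scene" or "top" or "wrist"; returns a dict with "img" (480x640x3 uint8, red, green, blue), "fx", "fy", "cx", "cy" (pixels), "extrinsics" (4x4, takes a point from camera to world coordinates). Camera axes: x right, y up, looking along -z (the intrinsics and any distortion apply to the point x, -y, -z); pixel columns grow to the right and rows downward; lengths in m; the calibration is good to about 2 mm. A picture is of the moment at which its call begins. There is no depth.
- hand_in(): hands the job in; it is judged then, once.
The state is a dict: "clock": time; "joint_pos": joint angles; "joint_velocities": joint speeds; "tau": joint torques, N m; "position": TCP position; "ee_rot": TCP orientation; "ft_force": force on the tool from outside, world axes, zero at the start; "torque": the same for the moment, N m; "grip_width": opening from 0.0 (shut) to 1.0 (fully open); "grasp_force": force on a finger pad.
Only numpy, scipy, OpenCV 4.12 (cv2) and the standard library are available. Lean on these libraries where they do the work, as an engineer would, in place of code of your own. Each camera call takes 0.05 s, during which the arm holds its last target. There are 200 camera calls.

### The job

Class is over: pack the aluminium tray while it still stands outside the rack on the bench, nesting every loose green cup mouth down over the cup that already stands on it so that they make one straight stack, and laying every rolling pin by its handles level in a pair of notches of its own in the tray's two wooden rests. Then slide the loaded tray, handle last, along the bench into the bottom slot of the grey rack until it is fully home, with the cups still stacked and the pins still in their notches, and let go. Keep the tray level on the bench and leave the brush jar, the mug and the box of stamps where they are.

Things in the scene. Friction and masses are not known exactly. Their poses are not given: they have to be found in the camera images.
- tray: Aluminium tray 290 x 200 mm, rim 22 mm high, inner floor 7 mm above the bench, 0.5 kg, on nylon skids: glides with a few newtons when loaded. Origin under its middle at bench height; +x is the end that enters the rack first, z up. A wooden handle sticks out of the -x end. On it two wooden rests, each with three V notches, and beyond them (x about +95 mm) cup_base.
- tray_grip (a point): Middle of the tray's handle: a wooden bar along the tray's x, 22 mm wide, from 15 to 37 mm above the bench, reaching 100 mm out of the tray's -x end. This point is at tray x = -210 mm, 65 mm out of that end, 26 mm above the bench.
- notch0 (a point): Where the middle of a pin lies when at rest in the first pair of V notches: tray x = -50 mm, y = -52 mm, 30 mm above the tray's underside; axes are the tray's, the pin lies along x. The two rests, 8 mm thick, are centred 60 mm either side of this point; notches are 90 degree Vs, 25 mm wide at the mouth, tops 33 mm high. A pin's body fits between the rests with 6 mm to spare at either end.
- notch1 (a point): The same for the middle pair of notches, tray y = 0.
- notch2 (a point): The same for the third pair of notches, tray y = +52 mm.
- cup_base: Green plastic cup standing loose, mouth down, on the tray: the bottom of the stack; same shape as cup0. Origin: middle of its mouth, on the tray floor.
- cup0: Loose green cup standing mouth down on the bench, 70 mm high: mouth (below) 84 mm wide, walls 2.5 mm, tapering to 63 mm at 51 mm height; above that a straight foot 52 mm wide, 19 mm high, closed on top: grip it there. Origin: middle of the mouth plane; z points up to the foot. 40 g. Put over another cup it nests loosely (2 mm play), 22 mm higher. May be absent (None).
- cup1: Same shape as cup0; may be absent (None).
- cup2: Same shape as cup0; may be absent (None).
- pin0: Small wooden rolling pin lying on the bench: body 24 mm in diameter, 100 mm long; a handle 14 mm in diameter, 32 mm long at either end; 164 mm over all, 70 g. Origin: middle of its axis (12 mm above the bench); x runs along the axis, either way round. May be absent (None).
- pin1: Same as pin0; may be absent (None).
- pin2: Same as pin0; may be absent (None).
- rack: Grey steel rack fixed on the bench, 254 mm wide, 296 deep, 250 high, open front, top and bottom. Origin on the bench, middle of the bottom slot's mouth; x leads in, z up. Slot: guides 208 mm apart, lip 28 mm up over the tray's rim, 36 mm flared lead-ins before the mouth, 180 mm free height, stop 290 mm in. Home: tray against the stop, its origin at rack x = 145 mm, handle outside.
- brush_jar: Bystander: glass jar of brushes, 72 mm wide, about 240 mm high. Origin under its middle.
- mug: Bystander: dark green mug, 76 mm wide, 85 mm high. Origin under its middle.
- stamp_box: Bystander: clear open box of yellow letter stamps, 90 x 140 x 45 mm. Origin under its middle.
Not all that is in view belongs to the job. Leave any orange look-alike of the pin2 alone.

How it is judged:
By the outcome, as a careful person would: the job done as asked, in the order asked, and still so for the second after the job is handed in, with the robot touching nothing.
Of cup0, cup1, cup2 only 2 to 3 are there at a start; the rules pass over those that are not, and their reading is None.
Of pin0, pin1, pin2 only 2 to 3 are there at a start; the rules pass over those that are not, and their reading is None.
At some moment in a run one of cup0, cup1, cup2, pin0, pin1, pin2 may be knocked a few centimetres aside while the robot is not near it.
It also fails if it takes over 210 s, if anything falls off the work surface, if the arm or the gripper's body presses on something with over 40 N, if the wrist force passes 120 N, or if a joint passes its speed limit or range.

## Working session

There is one attempt and no reset: what is moved stays moved. The work goes in short steps, Python scripts to look and compute and a tool call to move; the robot and the scene stay as the last step left them, time stands still between calls to the robot, and variables do not carry over. Pictures are saved under pics/ and viewed, at most 14 in all, crops included, and the job is handed in when it is done.

Besides the shell and the picture viewer there is one more tool, called after "Emit:" in YAML: its name, and indented under it one key for each argument. carry_out: Moves the arm, as the interface text tells. Its arguments: {"type":"object","properties":{"motion":{"type":"array"},"hand":{"type":"number"},"grip_force":{"type":"number"}},"required":["motion"]}

```bash
mkdir -p pics; python3 - <<'E'
from workcell import *
import cv2,numpy as np
for n in ["scene","top"]:
    c=camera(n); cv2.imwrite(f"pics/{n}0.png",c["img"][:,:,::-1])
    print(n,c["fx"],c["fy"],c["cx"],c["cy"],[k for k in c if k!='img']); print(np.round(c["extrinsics"],4))
o=get_obs(); print(o)
E
```

```text
scene 607.1143410509217 607.1143410509217 317.40002437236603 235.33874818451156 ['fx', 'fy', 'cx', 'cy', 'extrinsics']
[[ 0.7088 -0.5764  0.4067  1.0257]
 [ 0.7053  0.5892 -0.3941 -0.5246]
 [-0.0124  0.5662  0.8242  1.0352]
 [ 0.      0.      0.      1.    ]]
top 446.8809742894605 446.8809742894605 315.1066844705531 237.1674511967317 ['fx', 'fy', 'cx', 'cy', 'extrinsics']
[[-0.0258  0.9942 -0.1047  0.4055]
 [-0.9996 -0.0264 -0.0038 -0.0439]
 [-0.0065  0.1046  0.9945  1.1357]
 [ 0.      0.      0.      1.    ]]
{'clock': 0.1, 'joint_pos': array([ 1.28938571,  0.33283359, -0.06470719,  1.4608119 ,  0.02156362,
        1.34988376, -0.08851774]), 'joint_velocities': array([ 6.40791361e-05, -2.18649273e-03, -1.44870724e-03, -5.64252744e-04,
        5.27530039e-04, -6.31986493e-05,  3.28454049e-04]), 'tau': array([ 1.66113299e-03, -6.26745772e+01,  4.93026618e-02, -3.92427742e+01,
        1.63013733e-02,  7.03096695e-03,  5.29956094e-05]), 'position': array([ 0.15989146, -0.60387864,  0.23060162]), 'ee_rot': array([ 9.91638663e-01,  1.29044081e-01, -8.78945019e-05, -6.15449746e-04]), 'ft_force': array([-0.39061124,  0.25640735, -0.18554823]), 'torque': array([ 0.0367768 , -0.06167975,  0.04494624]), 'grasp_force': 0.0, 'grip_width': 0.9957121065926979}
```

View pics/scene0.png

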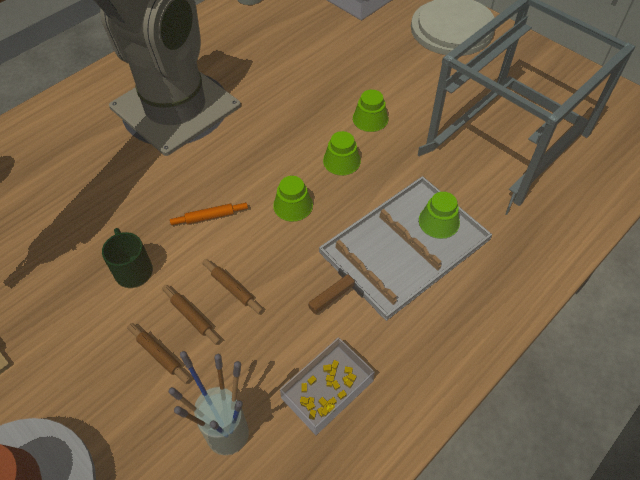

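View pics/top0.png

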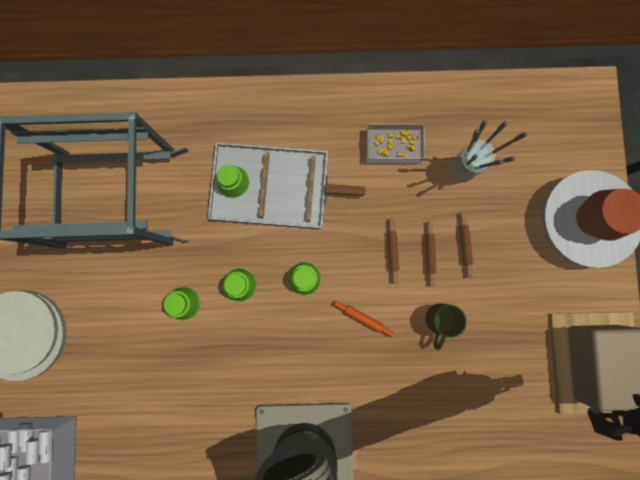

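The scene shows three green cups loose at top px (181,304), (239,285) and (305,278), with cup_base on the tray at (231,180). Three brown pins lie at (393,251), (431,253) and (465,245). The orange look-alike at (363,318) is to be left alone. The tray's handle points right (world -y), and the rack mouth is at about (160,197).

```bash
cat > h.py <<'E'
from workcell import *
import cv2,numpy as np
from scipy.optimize import least_squares
from scipy.spatial.transform import Rotation as R
def proj(c,P):
    E=c["extrinsics"];p=(np.atleast_2d(P)-E[:3,3])@E[:3,:3]
    return np.c_[c["cx"]+c["fx"]*p[:,0]/-p[:,2], c["cy"]-c["fy"]*p[:,1]/-p[:,2]]
def back(c,uv,z):
    E=c["extrinsics"];uv=np.atleast_2d(uv).astype(float)
    d=np.c_[(uv[:,0]-c["cx"])/c["fx"],-(uv[:,1]-c["cy"])/c["fy"],-np.ones(len(uv))]@E[:3,:3].T
    return E[:3,3]+d*((z-E[2,3])/d[:,2])[:,None]
def blobs(m,amin):
    m=cv2.morphologyEx(m.astype(np.uint8),cv2.MORPH_OPEN,np.ones((2,2)))
    n,l,s,ce=cv2.connectedComponentsWithStats(m)
    return [(ce[i],s[i],l==i) for i in range(1,n) if s[i,4]>=amin]
T=np.linspace(0,2*np.pi,48)
CUP=np.vstack([np.c_[r*np.cos(T),r*np.sin(T),0*T+z] for r,z in [(.042,0),(.0315,.051),(.026,.051),(.026,.07)]])
def hullc(uv):
    h=cv2.convexHull(uv.astype(np.float32));m=cv2.moments(h);return np.array([m['m10']/m['m00'],m['m01']/m['m00']])
def cupfit(c,cen,z0):
    f=lambda q:hullc(proj(c,CUP+[q[0],q[1],z0]))-cen
    return least_squares(f,back(c,cen,z0+.03)[0,:2],diff_step=1e-4).x
def hsv(c): return cv2.cvtColor(c["img"],cv2.COLOR_RGB2HSV).astype(int)
def green(c):
    H=hsv(c);return (H[...,0]>36)&(H[...,0]<60)&(H[...,1]>150)&(H[...,2]>70)
E
python3 - <<'E'
from h import *
for n in ["top","scene"]:
    c=camera(n)
    for ce,s,l in blobs(green(c),200):
        print(n,np.round(ce,1),s[4],"z0",np.round(cupfit(c,ce,0),4),"z7",np.round(cupfit(c,ce,.007),4))
    if n=="top":
        H=hsv(c)
        for u,v in [(393,251),(393,226),(431,253),(465,245),(410,250),(385,195),(345,190),(280,170)]: print((u,v),H[v,u],c["img"][v,u])
        cv2.imwrite("pics/a.png",cv2.resize(c["img"][130:300,190:490,::-1],(800,453),interpolation=2))
        cv2.imwrite("pics/b.png",cv2.resize(c["img"][100:260,0:240,::-1],(800,533),interpolation=2))
E
```

```text
top [232.7 181.6] 779 z0 [0.6737 0.1686] z7 [0.672  0.1673]
top [305.5 279. ] 826 z0 [ 0.4195 -0.0124] z7 [ 0.4194 -0.0126]
top [240.2 285.4] 862 z0 [0.4077 0.1529] z7 [0.4077 0.1516]
top [182.5 304.1] 932 z0 [0.3649 0.2962] z7 [0.3651 0.2941]
(393, 251) [ 14 160 113] [113  76  42]
(393, 226) [ 16 128 138] [138 105  69]
(431, 253) [ 14 160 115] [115  76  43]
(465, 245) [ 14 157  94] [94 63 36]
(410, 250) [ 16 128 138] [138 105  69]
(385, 195) [ 16 123 151] [151 116  78]
(345, 190) [ 14 149 115] [115  79  48]
(280, 170) [ 45   6 166] [164 166 162]
scene [371.5 112.6] 1117 z0 [0.371 0.295] z7 [0.3755 0.2894]
scene [342.6 155.2] 1229 z0 [0.4136 0.152 ] z7 [0.4178 0.1473]
scene [293.2 200.4] 1337 z0 [ 0.4257 -0.012 ] z7 [ 0.4299 -0.0155]
scene [441.  216.6] 1417 z0 [0.6743 0.1719] z7 [0.6767 0.1671]
```

View pics/a.png

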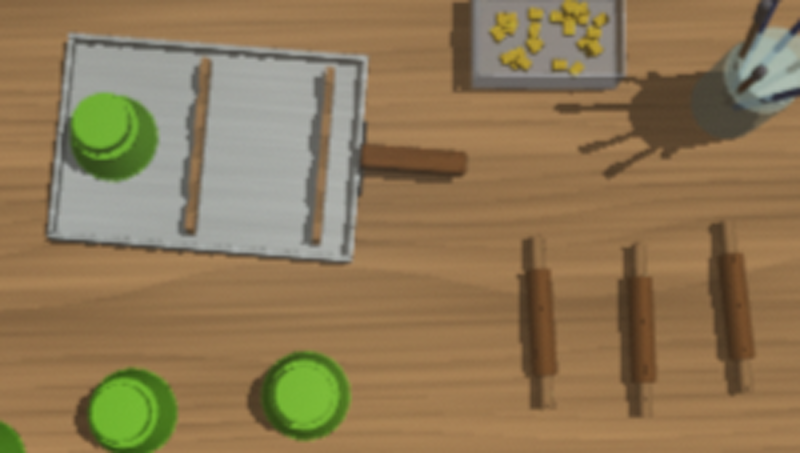

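View pics/b.png

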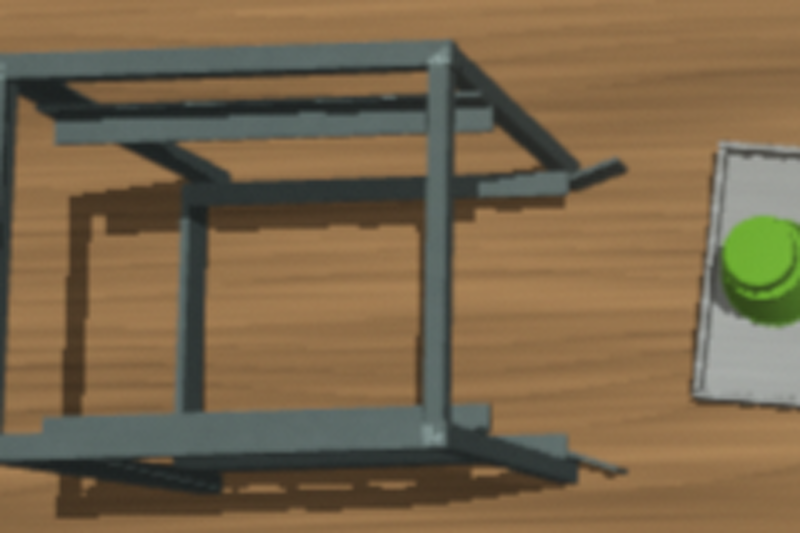

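Crop a shows the tray rim corners, clockwise from upper left, at crop px (70,36), (367,58), (350,262) and (49,240), and the three dark pin bodies. Crop b shows the rack's guides, with the mouth at about crop x 570 and the lead-ins ending at about x 625.

```bash
cat >> h.py <<'E'
def pins(c):
    H=hsv(c); m=(H[...,0]>8)&(H[...,0]<18)&(H[...,1]>143)&(H[...,2]<135)&(H[...,2]>60)
    out=[]
    for ce,s,l in blobs(m,60):
        if s[4]>1200: continue
        vu=np.argwhere(l)[:,::-1].astype(np.float32); r=cv2.minAreaRect(vu)
        P=back(c,vu,.012)[:,:2]; w,V=np.linalg.eigh(np.cov(P.T)); L=np.sqrt(12*w)
        if .07<L[1]<.2 and L[0]<.05:
            a=np.degrees(np.arctan2(V[1,1],V[0,1]))%180
            out.append((np.round(ce,1),np.round(P.mean(0),4),round(a,1),np.round(L,3)))
    return out
E
python3 - <<'E'
from h import *
t=camera("top");s=camera("scene")
for c in (t,s):
    for p in pins(c): print(*p)
a=lambda L:[(190+x/2.667,130+y/2.667) for x,y in L]
P=back(t,a([(70,36),(367,58),(350,262),(49,240)]),.022)[:,:2]
print("tray top",np.round(P,4),"mean",P.mean(0).round(4))
S=back(s,[(422,179),(490,235),(388,317),(321,250)],.022)[:,:2];print("tray scene",S.round(4),S.mean(0).round(4))
for Q in (P[[0,1,2,3]],S[[1,2,3,0]]):
    d=(Q[0]-Q[1])+(Q[3]-Q[2]);print("yaw",np.degrees(np.arctan2(d[1],d[0])), np.linalg.norm(d)/2)
print("handle end",back(t,a([(466,163)]),.037).round(4),"rest mids",back(t,a([(205,60),(191,234),(329,68),(315,243)]),.033).round(4))
b=lambda L:[(x/3.333,100+y/3.333) for x,y in L]
print("rack top front", back(t,b([(441,45),(435,437)]),.25).round(4), back(s,[(447,60),(553,118),(632,45)],.25).round(4))
print("mouth",back(t,b([(568,183),(577,455)]),.03).round(4),"tips",back(t,b([(622,165),(625,470)]),.03).round(4), back(s,[(421,152),(511,206)],.01).round(4))
E
```

```text
[349.3 190.4] [ 0.6417 -0.1301] 83.7 [0.018 0.08 ]
[466.8 245.7] [ 0.4923 -0.4209] 2.6 [0.022 0.099]
[393.7 251.8] [ 0.4817 -0.2364] 0.9 [0.021 0.099]
[431.3 254.1] [ 0.4734 -0.3306] 179.3 [0.022 0.098]
[360.3 322.1] [ 0.3093 -0.1462] 58.3 [0.006 0.104]
[214.1 217.7] [ 0.3348 -0.1546] 61.1 [0.009 0.13 ]
[231.3 285.6] [ 0.4845 -0.2359] 0.4 [0.021 0.1  ]
[189.6 313.5] [ 0.4744 -0.3304] 178.2 [0.02 0.1 ]
[157.3 352.5] [ 0.4948 -0.4208] 2.7 [0.02  0.101]
tray top [[ 0.7711  0.2077]
 [ 0.7415 -0.0773]
 [ 0.5449 -0.0557]
 [ 0.5734  0.2281]] mean [0.6577 0.0757]
tray scene [[ 0.5831  0.2221]
 [ 0.7741  0.2039]
 [ 0.7485 -0.0787]
 [ 0.5559 -0.0602]] [0.6654 0.0718]
yaw 84.16028769851548 0.28584565232309883
yaw 84.66695438168381 0.28373528546155724
handle end [[ 0.6335 -0.1666  0.037 ]] rest mids [[ 0.7405  0.0769  0.033 ]
 [ 0.5739  0.0924  0.033 ]
 [ 0.7294 -0.0407  0.033 ]
 [ 0.5623 -0.0234  0.033 ]]
rack top front [[0.7646 0.3289 0.25  ]
 [0.5207 0.3284 0.25  ]] [[0.5264 0.3215 0.25  ]
 [0.7605 0.3283 0.25  ]
 [0.7611 0.6106 0.25  ]]
mouth [[0.7419 0.3226 0.03  ]
 [0.5329 0.3142 0.03  ]] tips [[0.7549 0.2814 0.03  ]
 [0.5207 0.2782 0.03  ]] [[0.5261 0.2907 0.01  ]
 [0.7588 0.3043 0.01  ]]
```

Emit:
carry_out:
  motion:
    - {"xyz": [0.369, -0.092, 0.05], "angular": [0, 0, 12.2]}
    - {"xyz": [0.369, -0.092, 0.05], "angular": [0, 0, 12.2]}
    - {"xyz": [0.369, -0.092, 0.05], "angular": [0, 0, 12.2]}
    - {"xyz": [0.369, -0.092, 0.05], "angular": [0, 0, 12.2]}
    - {"xyz": [0.369, -0.092, 0.05], "angular": [0, 0, 12.2]}
    - {"xyz": [0.369, -0.092, 0.05], "angular": [0, 0, 12.2]}
    - {"xyz": [0.369, -0.092, 0.05], "angular": [0, 0, 12.2]}
    - {"xyz": [0.369, -0.092, 0.05], "angular": [0, 0, 12.2]}
    - {"xyz": [0.369, -0.092, 0.05], "angular": [0, 0, 12.2]}
    - {"xyz": [0.369, -0.092, 0.05], "angular": [0, 0, 12.2]}
    - {"xyz": [0.369, -0.092, 0.05], "angular": [0, 0, 12.2]}
  hand: 0.6

```text
clock: 1.4
position: [0.4919, -0.4222, 0.1814]
ee_rot: [1.0, 0.022, -0.0, 0.0]
ft_force: [0.5, -0.5, 0.4]
grip_width: 0.597
grasp_force: 0.0
```

```bash
cat > st.py <<'E'
from h import *
def st():
    o=get_obs(); r=R.from_quat(o["ee_rot"]); X=r.as_matrix()
    print("t",round(o["clock"],1),"p",o["position"].round(4),"yaw",round(np.degrees(np.arctan2(X[1,0],X[0,0])),2),"tilt",round(np.degrees(np.arccos(-X[2,2])),2),"F",o["ft_force"].round(1),"w",round(o["grip_width"],3),"gf",round(o["grasp_force"],1),"q",o["joint_pos"].round(2))
    return o,X
def d(o,X,t,yaw=None):
    print("shift",np.round(X.T@(np.array(t)-o["position"]),4), "" if yaw is None else ("rotz",round((np.degrees(np.arctan2(X[1,0],X[0,0]))-yaw+90)%180-90,1)))
E
python3 - <<'E'
from st import *
o,X=st(); c=camera("wrist"); cv2.imwrite("pics/w1.png",c["img"][:,:,::-1]); print(c["fx"],c["extrinsics"].round(3))
for p in pins(c): print(*p)
for n in("top","scene"):
    for p in pins(camera(n)): print(*p)
E
```

```text
t 1.4 p [ 0.4919 -0.4222  0.1814] yaw 2.52 tilt 0.06 F [ 0.5 -0.5  0.4] w 0.597 gf 0.0 q [ 0.8   0.42 -0.21  1.45  0.09  1.28 -0.95]
334.69568058863206 [[ 0.044  0.956  0.291  0.566]
 [-0.999  0.041  0.013 -0.418]
 [ 0.    -0.292  0.957  0.325]
 [ 0.     0.     0.     1.   ]]
[349.9 190.5] [ 0.6412 -0.1316] 83.7 [0.017 0.081]
[466.8 245.7] [ 0.4921 -0.421 ] 2.8 [0.022 0.099]
[393.6 251.2] [ 0.4831 -0.2364] 1.0 [0.02  0.098]
[431.3 254.5] [ 0.4723 -0.3306] 179.4 [0.021 0.1  ]
[349.7 311.6] [ 0.3357 -0.1207] 58.1 [0.024 0.075]
[223.6 212.3] [ 0.3382 -0.1316] 66.6 [0.027 0.112]
[157.1 352.4] [ 0.4944 -0.4209] 2.2 [0.02 0.1 ]
```

View pics/w1.png

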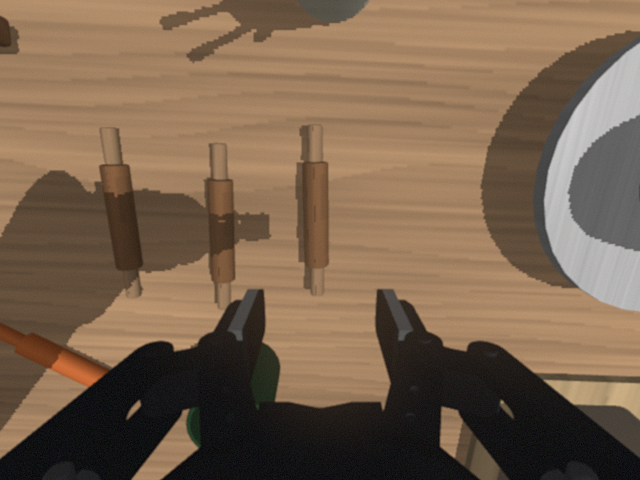

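The wrist picture shows the three brown pins at (122,217), (221,230) and (315,213); the orange one, partly seen at (55,355), is the look-alike. I'll start with the rightmost brown pin, at world (.493,-.421).

Emit:
carry_out:
  motion:
    - {"xyz": [0.001, -0.001, 0.05], "angular": [0, 0, 0]}
    - {"xyz": [0.001, -0.001, 0.1], "angular": [0, 0, 0]}
    - {"xyz": [0.001, -0.001, 0.14], "angular": [0, 0, 0]}
    - {"xyz": [0.001, -0.001, 0.165], "angular": [0, 0, 0]}
    - {"xyz": [0.001, -0.001, 0.176], "angular": [0, 0, 0]}
    - {"xyz": [0.001, -0.001, 0.176], "angular": [0, 0, 0]}
    - {"xyz": [0.001, -0.001, 0.176], "angular": [0, 0, 0]}

```text
clock: 2.25
position: [0.4948, -0.4207, 0.007]
ee_rot: [1.0, 0.023, 0.001, 0.001]
ft_force: [0.3, -0.3, 0.5]
grip_width: 0.597
grasp_force: 0.0
```

Emit:
carry_out:
  motion:
    - {"xyz": [0, 0, 0]}
    - {"xyz": [0, 0, 0]}
    - {"xyz": [0, 0, 0]}
    - {"xyz": [0, 0, 0]}
    - {"xyz": [0, 0, 0]}
    - {"xyz": [0, 0, 0]}
    - {"xyz": [0, 0, 0]}
    - {"xyz": [0, 0, -0.03]}
    - {"xyz": [0, 0, -0.08]}
    - {"xyz": [0, 0, -0.13]}
    - {"xyz": [0, 0, -0.16]}
    - {"xyz": [0, 0, -0.16]}
  hand: 0
  grip_force: 40

```text
validation failed for argument at $.mo...
```

Emit:
carry_out:
  motion:
    - {"xyz": [0, 0, 0], "angular": [0, 0, 0]}
    - {"xyz": [0, 0, 0], "angular": [0, 0, 0]}
    - {"xyz": [0, 0, 0], "angular": [0, 0, 0]}
    - {"xyz": [0, 0, 0], "angular": [0, 0, 0]}
    - {"xyz": [0, 0, 0], "angular": [0, 0, 0]}
    - {"xyz": [0, 0, 0], "angular": [0, 0, 0]}
    - {"xyz": [0, 0, 0], "angular": [0, 0, 0]}
    - {"xyz": [0, 0, -0.03], "angular": [0, 0, 0]}
    - {"xyz": [0, 0, -0.08], "angular": [0, 0, 0]}
    - {"xyz": [0, 0, -0.13], "angular": [0, 0, 0]}
    - {"xyz": [0, 0, -0.16], "angular": [0, 0, 0]}
    - {"xyz": [0, 0, -0.16], "angular": [0, 0, 0]}
  hand: 0
  grip_force: 40

```text
clock: 3.45
position: [0.4964, -0.4214, 0.1719]
ee_rot: [1.0, 0.023, 0.004, 0.003]
ft_force: [0.7, -0.5, -1.5]
grip_width: 0.263
grasp_force: 39.6
```

Emit:
carry_out:
  motion:
    - {"xyz": [0.13, -0.445, 0], "angular": [0, 0, -82]}
    - {"xyz": [0.13, -0.445, 0], "angular": [0, 0, -82]}
    - {"xyz": [0.13, -0.445, 0], "angular": [0, 0, -82]}
    - {"xyz": [0.13, -0.445, 0], "angular": [0, 0, -82]}
    - {"xyz": [0.13, -0.445, 0], "angular": [0, 0, -82]}
    - {"xyz": [0.13, -0.445, 0], "angular": [0, 0, -82]}
    - {"xyz": [0.13, -0.445, 0], "angular": [0, 0, -82]}
    - {"xyz": [0.13, -0.445, 0], "angular": [0, 0, -82]}
    - {"xyz": [0.13, -0.445, 0], "angular": [0, 0, -82]}
    - {"xyz": [0.13, -0.445, 0], "angular": [0, 0, -82]}
    - {"xyz": [0.13, -0.445, 0], "angular": [0, 0, -82]}
    - {"xyz": [0.13, -0.445, 0], "angular": [0, 0, -82]}

```text
clock: 4.65
position: [0.6033, 0.0299, 0.1648]
ee_rot: [0.74, 0.672, -0.0, 0.0]
ft_force: [0.6, -1.1, -0.8]
grip_width: 0.26
grasp_force: 39.6
```

```bash
python3 - <<'E'
from st import *
o,X=st(); d(o,X,[.6034,.0292,.17],84.5)
c=camera("wrist"); cv2.imwrite("pics/w2.png",c["img"][:,:,::-1]); np.save("w2.npy",{k:v for k,v in c.items()},allow_pickle=True)
E
```

```text
t 4.7 p [0.6033 0.0299 0.1648] yaw 84.51 tilt 0.05 F [ 0.6 -1.1 -0.8] w 0.26 gf 39.6 q [ 0.38  0.4  -0.64  1.58  0.25  1.24 -0.4 ]
shift [-0.0007  0.0002 -0.0052] ('rotz', np.float64(0.0))
```

View pics/w2.png

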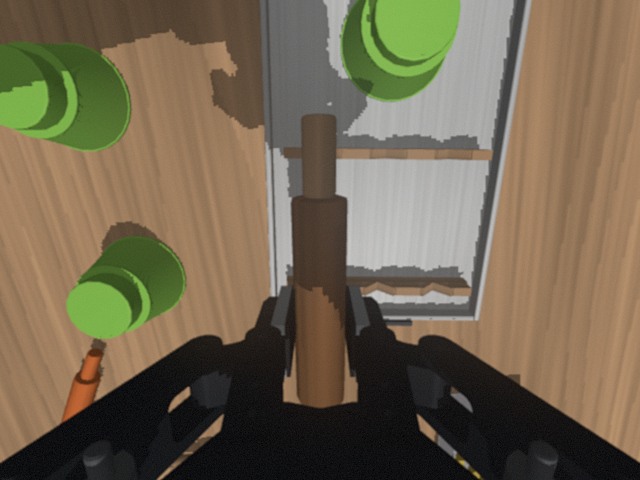

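The wrist picture shows the pin held straight. The tray runs from its left rim at about (272,250) to its near right corner at (478,319), and the far rest lies at row 152. I'll overlay the estimated tray model to check it.

```bash
cat >> h.py <<'E'
def trayM(p,P):
    x,y,a=p;P=np.atleast_2d(P).astype(float);u=np.array([np.cos(a),np.sin(a)]);v=np.array([-u[1],u[0]])
    return np.c_[np.array([x,y])+P[:,:1]*u+P[:,1:2]*v,P[:,2]]
E
python3 - <<'E'
from h import *
c=np.load("w2.npy",allow_pickle=True).item()
p=(.660,.074,np.radians(84.5)); im=c["img"][:,:,::-1].copy()
L=lambda A,col:cv2.polylines(im,[np.round(proj(c,trayM(p,A))*8).astype(np.int32)],False,col,1,cv2.LINE_AA,3)
L([(.06,.1,.022),(-.145,.1,.022),(-.145,-.1,.022),(.06,-.1,.022)],(0,0,255))
for x in(.01,-.11):
    for y in(-.052,0,.052): L([(x,y-.0125,.033),(x,y,.0205),(x,y+.0125,.033)],(255,0,0))
q=np.round(proj(c,trayM(p,[(.095,0,.077)]))[0]).astype(int);cv2.circle(im,tuple(q),3,(0,0,255),-1)
cv2.imwrite("pics/w2o.png",cv2.resize(im[0:330,250:530],(680,800))[:, :][:600] if 0 else cv2.resize(im[0:330,250:530],(509,600),interpolation=2))
E
```

```text
(no output)
```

View pics/w2o.png

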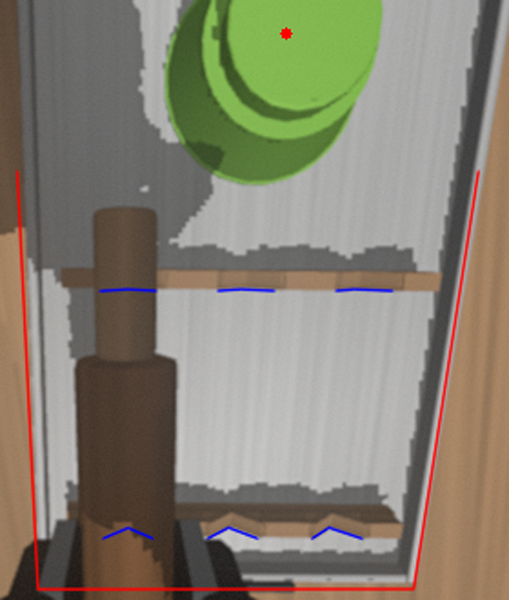

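```bash
python3 - <<'E'
from st import *
c=np.load("w2.npy",allow_pickle=True).item()
o,X=st(); p=o["position"]
for l in(.05,.082): print(proj(c,[p+X@[l,0,-.007-(.012 if l<.06 else .007)],p+X@[l,0,-.007]]).round(1))
d(o,X,list(trayM((.660,.0765,np.radians(84.3)),[(-.05,.052,.026)])[0]),84.3)
E
```

```text
t 4.7 p [0.6033 0.029  0.1649] yaw 84.43 tilt 0.07 F [-0.  -0.3 -0.3] w 0.262 gf 39.6 q [ 0.38  0.4  -0.64  1.58  0.25  1.24 -0.4 ]
[[319.8 211. ]
 [319.8 205. ]]
[[319.9 121.9]
 [319.9 122.8]]
shift [ 0.003  -0.0002  0.1389] ('rotz', np.float64(0.1))
```

Emit:
carry_out:
  motion:
    - {"xyz": [0.001, 0, 0.045], "angular": [0, 0, 0]}
    - {"xyz": [0.001, 0, 0.09], "angular": [0, 0, 0]}
    - {"xyz": [0.001, 0, 0.115], "angular": [0, 0, 0]}
    - {"xyz": [0.001, 0, 0.13], "angular": [0, 0, 0]}
    - {"xyz": [0.001, 0, 0.134], "angular": [0, 0, 0]}
    - {"xyz": [0.001, 0, 0.138], "angular": [0, 0, 0]}
    - {"xyz": [0.001, 0, 0.14], "angular": [0, 0, 0]}
    - {"xyz": [0.001, 0, 0.14], "angular": [0, 0, 0]}

```text
clock: 5.5
position: [0.6046, 0.0315, 0.0264]
ee_rot: [0.74, 0.673, 0.001, 0.001]
ft_force: [0.7, 0.7, 0.7]
grip_width: 0.265
grasp_force: 39.7
```

Emit:
carry_out:
  motion:
    - {"xyz": [0, 0, 0.002], "angular": [0, 0, 0]}
    - {"xyz": [0, 0, 0.002], "angular": [0, 0, 0]}
    - {"xyz": [0, 0, 0.002], "angular": [0, 0, 0]}

```text
clock: 5.8
position: [0.6053, 0.0316, 0.0252]
ee_rot: [0.74, 0.673, 0.001, 0.001]
ft_force: [-0.2, -0.3, 8.5]
grip_width: 0.263
grasp_force: 40.5
```

Emit:
carry_out:
  motion:
    - {"xyz": [0, 0, 0], "angular": [0, 0, 0]}
    - {"xyz": [0, 0, 0], "angular": [0, 0, 0]}
    - {"xyz": [0, 0, 0], "angular": [0, 0, 0]}
    - {"xyz": [0, 0, 0], "angular": [0, 0, 0]}
    - {"xyz": [0, 0, -0.02], "angular": [0, 0, 0]}
    - {"xyz": [0, 0, -0.06], "angular": [0, 0, 0]}
    - {"xyz": [0, 0, -0.1], "angular": [0, 0, 0]}
    - {"xyz": [0, 0, -0.14], "angular": [0, 0, 0]}
    - {"xyz": [0, 0, -0.14], "angular": [0, 0, 0]}
  hand: 0.5

```text
clock: 6.7
position: [0.6064, 0.0324, 0.1692]
ee_rot: [0.739, 0.673, 0.003, 0.003]
ft_force: [0.4, 0.6, 0.2]
grip_width: 0.502
grasp_force: 0.0
```

```bash
python3 - <<'E'
from st import *
o,X=st(); c=camera("wrist"); cv2.imwrite("pics/w3.png",c["img"][:,:,::-1])
t=camera("top")
for c in (t,camera("scene")):
  for p in pins(c): print(*p)
d(o,X,[.483,-.236,.165],.8); d(o,X,[.474,-.3305,.165],179)
E
```

```text
t 6.7 p [0.6064 0.0324 0.1692] yaw 84.63 tilt 0.5 F [0.4 0.6 0.2] w 0.502 gf 0.0 q [ 0.38  0.4  -0.65  1.57  0.25  1.24 -0.4 ]
[346.3 190.3] [ 0.642  -0.1224] 83.6 [0.02  0.095]
[393.7 251.4] [ 0.4826 -0.2365] 0.8 [0.02  0.098]
[431.3 254.2] [ 0.473  -0.3306] 179.6 [0.021 0.099]
[208.2 219.5] [ 0.3295 -0.1662] 59.0 [0.007 0.102]
[231.5 285.6] [ 0.4849 -0.2356] 1.0 [0.022 0.101]
[325.4 296.8] [ 0.6322 -0.1256] 85.4 [0.018 0.074]
[189.9 313.6] [ 0.4751 -0.3301] 178.8 [0.021 0.1  ]
shift [-0.2788 -0.0978  0.0031] ('rotz', np.float64(83.8))
shift [-0.3737 -0.0979  0.003 ] ('rotz', np.float64(85.6))
```

View pics/w3.png

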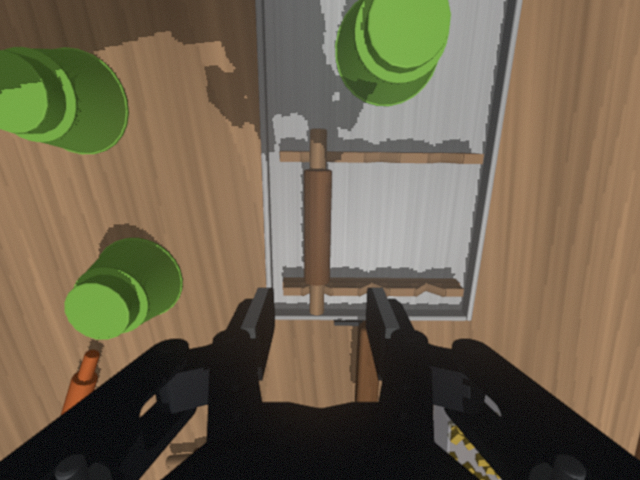

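The wrist picture shows the first pin lying in the notch2 pair, body rows 170–284, between rests at rows 157 and 290. Next is the pin at (.483,-.236).

Emit:
carry_out:
  motion:
    - {"xyz": [-0.279, -0.098, 0.003], "angular": [0, 0, 83.8]}
    - {"xyz": [-0.279, -0.098, 0.003], "angular": [0, 0, 83.8]}
    - {"xyz": [-0.279, -0.098, 0.003], "angular": [0, 0, 83.8]}
    - {"xyz": [-0.279, -0.098, 0.003], "angular": [0, 0, 83.8]}
    - {"xyz": [-0.279, -0.098, 0.003], "angular": [0, 0, 83.8]}
    - {"xyz": [-0.279, -0.098, 0.003], "angular": [0, 0, 83.8]}
    - {"xyz": [-0.279, -0.098, 0.003], "angular": [0, 0, 83.8]}
    - {"xyz": [-0.279, -0.098, 0.003], "angular": [0, 0, 83.8]}
    - {"xyz": [-0.279, -0.098, 0.003], "angular": [0, 0, 83.8]}
    - {"xyz": [-0.279, -0.098, 0.003], "angular": [0, 0, 83.8]}
    - {"xyz": [-0.279, -0.098, 0.003], "angular": [0, 0, 83.8]}
    - {"xyz": [-0.279, -0.098, 0.003], "angular": [0, 0, 83.8]}
  hand: 0.6

```text
clock: 8.05
position: [0.4794, -0.2367, 0.1593]
ee_rot: [1.0, 0.009, -0.001, -0.0]
ft_force: [0.7, -0.8, 0.3]
grip_width: 0.601
grasp_force: 0.0
```

```bash
python3 - <<'E'
from st import *
o,X=st(); d(o,X,[.483,-.236,.005],.8)
for p in pins(camera("scene")): print(*p)
E
```

```text
t 8.1 p [ 0.4794 -0.2367  0.1593] yaw 1.03 tilt 0.1 F [ 0.7 -0.8  0.3] w 0.601 gf 0.0 q [ 0.68  0.21 -0.34  1.78  0.08  1.17 -1.24]
shift [ 0.0038 -0.0005  0.1543] ('rotz', np.float64(0.2))
[231.1 285.4] [ 0.484  -0.2359] 0.1 [0.021 0.1  ]
[189.5 313.2] [ 0.4739 -0.3302] 178.1 [0.021 0.099]
```

Emit:
carry_out:
  motion:
    - {"xyz": [0.003, 0, 0.05], "angular": [0, 0, 0]}
    - {"xyz": [0.003, 0, 0.1], "angular": [0, 0, 0]}
    - {"xyz": [0.003, 0, 0.13], "angular": [0, 0, 0]}
    - {"xyz": [0.003, 0, 0.148], "angular": [0, 0, 0]}
    - {"xyz": [0.003, 0, 0.154], "angular": [0, 0, 0]}
    - {"xyz": [0.003, 0, 0.154], "angular": [0, 0, 0]}
    - {"xyz": [0.003, 0, 0.154], "angular": [0, 0, 0]}

```text
clock: 8.8
position: [0.4837, -0.2372, 0.0074]
ee_rot: [1.0, 0.008, 0.001, 0.0]
ft_force: [-0.2, 0.6, 0.1]
grip_width: 0.601
grasp_force: 0.0
```

Emit:
carry_out:
  motion:
    - {"xyz": [0, 0, 0], "angular": [0, 0, 0]}
    - {"xyz": [0, 0, 0], "angular": [0, 0, 0]}
    - {"xyz": [0, 0, 0], "angular": [0, 0, 0]}
    - {"xyz": [0, 0, 0], "angular": [0, 0, 0]}
    - {"xyz": [0, 0, 0], "angular": [0, 0, 0]}
    - {"xyz": [0, 0, 0], "angular": [0, 0, 0]}
    - {"xyz": [0, 0, 0], "angular": [0, 0, 0]}
    - {"xyz": [0, 0, -0.03], "angular": [0, 0, 0]}
    - {"xyz": [0, 0, -0.08], "angular": [0, 0, 0]}
    - {"xyz": [0, 0, -0.13], "angular": [0, 0, 0]}
    - {"xyz": [0, 0, -0.16], "angular": [0, 0, 0]}
    - {"xyz": [0, 0, -0.16], "angular": [0, 0, 0]}
  hand: 0

```text
clock: 10.0
position: [0.4854, -0.2378, 0.1718]
ee_rot: [1.0, 0.007, 0.004, 0.002]
ft_force: [-0.6, -0.5, -1.3]
grip_width: 0.265
grasp_force: 39.6
```

```bash
python3 - <<'E'
from st import *
o,X=st()
for y in (0,-.052): d(o,X,list(trayM((.6615,.0745,np.radians(84.3)),[(-.05,y,.165)])[0]),84.3)
E
```

```text
t 10.0 p [ 0.4854 -0.2378  0.1718] yaw 0.83 tilt 0.51 F [-0.6 -0.5 -1.3] w 0.265 gf 39.6 q [ 0.68  0.2  -0.35  1.76  0.08  1.18 -1.25]
shift [ 0.1749 -0.2601  0.007 ] ('rotz', np.float64(-83.5))
shift [ 0.2266 -0.2542  0.0074] ('rotz', np.float64(-83.5))
```

Emit:
carry_out:
  motion:
    - {"xyz": [0.175, -0.262, 0.0], "angular": [0, 0, -83.5]}
    - {"xyz": [0.175, -0.262, 0.0], "angular": [0, 0, -83.5]}
    - {"xyz": [0.175, -0.262, 0.0], "angular": [0, 0, -83.5]}
    - {"xyz": [0.175, -0.262, 0.0], "angular": [0, 0, -83.5]}
    - {"xyz": [0.175, -0.262, 0.0], "angular": [0, 0, -83.5]}
    - {"xyz": [0.175, -0.262, 0.0], "angular": [0, 0, -83.5]}
    - {"xyz": [0.175, -0.262, 0.0], "angular": [0, 0, -83.5]}
    - {"xyz": [0.175, -0.262, 0.0], "angular": [0, 0, -83.5]}
    - {"xyz": [0.175, -0.262, 0.0], "angular": [0, 0, -83.5]}
    - {"xyz": [0.175, -0.262, 0.0], "angular": [0, 0, -83.5]}
    - {"xyz": [0.175, -0.262, 0.0], "angular": [0, 0, -83.5]}
    - {"xyz": [0.175, -0.262, 0.0], "angular": [0, 0, -83.5]}

```text
clock: 11.2
position: [0.6539, 0.0275, 0.1658]
ee_rot: [0.742, 0.67, -0.0, -0.0]
ft_force: [-0.8, 0.4, -0.6]
grip_width: 0.263
grasp_force: 39.7
```

```bash
python3 - <<'E'
from st import *
o,X=st(); d(o,X,[.657,.0264,.025],84.3)
E
```

```text
t 11.2 p [0.6539 0.0275 0.1658] yaw 84.13 tilt 0.04 F [-0.8  0.4 -0.6] w 0.263 gf 39.7 q [ 0.37  0.52 -0.68  1.43  0.33  1.3  -0.43]
shift [-0.0008  0.0033  0.1408] ('rotz', np.float64(-0.2))
```

Emit:
carry_out:
  motion:
    - {"xyz": [-0.002, 0.002, 0.045], "angular": [0, 0, 0]}
    - {"xyz": [-0.002, 0.002, 0.09], "angular": [0, 0, 0]}
    - {"xyz": [-0.002, 0.002, 0.115], "angular": [0, 0, 0]}
    - {"xyz": [-0.002, 0.002, 0.13], "angular": [0, 0, 0]}
    - {"xyz": [-0.002, 0.002, 0.136], "angular": [0, 0, 0]}
    - {"xyz": [-0.002, 0.002, 0.139], "angular": [0, 0, 0]}
    - {"xyz": [-0.002, 0.002, 0.142], "angular": [0, 0, 0]}
    - {"xyz": [-0.002, 0.002, 0.142], "angular": [0, 0, 0]}
    - {"xyz": [-0.002, 0.002, 0.142], "angular": [0, 0, 0]}

```text
clock: 12.1
position: [0.6571, 0.0256, 0.0258]
ee_rot: [0.741, 0.671, 0.001, 0.001]
ft_force: [-0.5, -0.1, 3.8]
grip_width: 0.264
grasp_force: 40.1
```

Contact felt with the expected position; release and go on.

Emit:
carry_out:
  motion:
    - {"xyz": [0, 0, 0.001], "angular": [0, 0, 0]}
    - {"xyz": [0, 0, 0.001], "angular": [0, 0, 0]}
    - {"xyz": [0, 0, 0.001], "angular": [0, 0, 0]}
    - {"xyz": [0, 0, 0.001], "angular": [0, 0, 0]}
    - {"xyz": [0, 0, -0.02], "angular": [0, 0, 0]}
    - {"xyz": [0, 0, -0.06], "angular": [0, 0, 0]}
    - {"xyz": [0, 0, -0.1], "angular": [0, 0, 0]}
    - {"xyz": [0, 0, -0.14], "angular": [0, 0, 0]}
    - {"xyz": [0, 0, -0.14], "angular": [0, 0, 0]}
  hand: 0.42

```text
clock: 13.0
position: [0.6586, 0.0262, 0.1707]
ee_rot: [0.741, 0.671, 0.004, 0.003]
ft_force: [-0.0, 0.2, 0.5]
grip_width: 0.42
grasp_force: 0.0
```

```bash
python3 - <<'E'
from st import *
o,X=st()
for c in (camera("top"),camera("scene")):
  for p in pins(c): print(*p)
d(o,X,[.474,-.3305,.165],179)
E
```

```text
t 13.0 p [0.6586 0.0262 0.1707] yaw 84.33 tilt 0.52 F [-0.   0.2  0.5] w 0.42 gf 0.0 q [ 0.37  0.52 -0.68  1.42  0.33  1.3  -0.42]
[349.1 190.4] [ 0.6418 -0.1297] 82.8 [0.019 0.08 ]
[431.4 254.2] [ 0.4732 -0.3307] 179.4 [0.021 0.099]
[206.7 219.8] [ 0.328  -0.1691] 59.0 [0.006 0.088]
[326.5 296.4] [ 0.6333 -0.1234] 83.4 [0.02  0.076]
[190.  313.7] [ 0.4754 -0.3301] 178.6 [0.021 0.1  ]
shift [-0.3733 -0.1485  0.0039] ('rotz', np.float64(85.3))
```

Emit:
carry_out:
  motion:
    - {"xyz": [-0.372, -0.148, 0.003], "angular": [0, 0, 85.3]}
    - {"xyz": [-0.372, -0.148, 0.003], "angular": [0, 0, 85.3]}
    - {"xyz": [-0.372, -0.148, 0.003], "angular": [0, 0, 85.3]}
    - {"xyz": [-0.372, -0.148, 0.003], "angular": [0, 0, 85.3]}
    - {"xyz": [-0.372, -0.148, 0.003], "angular": [0, 0, 85.3]}
    - {"xyz": [-0.372, -0.148, 0.003], "angular": [0, 0, 85.3]}
    - {"xyz": [-0.372, -0.148, 0.003], "angular": [0, 0, 85.3]}
    - {"xyz": [-0.372, -0.148, 0.003], "angular": [0, 0, 85.3]}
    - {"xyz": [-0.372, -0.148, 0.003], "angular": [0, 0, 85.3]}
    - {"xyz": [-0.372, -0.148, 0.003], "angular": [0, 0, 85.3]}
    - {"xyz": [-0.372, -0.148, 0.003], "angular": [0, 0, 85.3]}
    - {"xyz": [-0.372, -0.148, 0.003], "angular": [0, 0, 85.3]}
  hand: 0.6

```text
clock: 14.3
position: [0.4716, -0.3296, 0.1603]
ee_rot: [1.0, -0.006, -0.001, -0.0]
ft_force: [0.0, -0.2, -0.0]
grip_width: 0.595
grasp_force: 0.0
```

```bash
python3 - <<'E'
from st import *
o,X=st(); d(o,X,[.474,-.3305,.005],179)
for p in pins(camera("scene")): print(*p)
E
```

```text
t 14.3 p [ 0.4716 -0.3296  0.1603] yaw -0.7 tilt 0.09 F [ 0.  -0.2 -0. ] w 0.595 gf 0.0 q [ 0.81  0.3  -0.33  1.67  0.1   1.19 -1.13]
shift [0.0026 0.001  0.1553] ('rotz', np.float64(0.3))
[230.2 212. ] [ 0.3476 -0.1214] 69.6 [0.018 0.109]
[326.4 296.5] [ 0.6333 -0.1237] 84.7 [0.018 0.076]
[189.7 313.4] [ 0.4745 -0.3301] 178.5 [0.021 0.099]
```

Emit:
carry_out:
  motion:
    - {"xyz": [0.002, 0.001, 0.05], "angular": [0, 0, 0]}
    - {"xyz": [0.002, 0.001, 0.1], "angular": [0, 0, 0]}
    - {"xyz": [0.002, 0.001, 0.13], "angular": [0, 0, 0]}
    - {"xyz": [0.002, 0.001, 0.148], "angular": [0, 0, 0]}
    - {"xyz": [0.002, 0.001, 0.155], "angular": [0, 0, 0]}
    - {"xyz": [0.002, 0.001, 0.155], "angular": [0, 0, 0]}
    - {"xyz": [0.002, 0.001, 0.155], "angular": [0, 0, 0]}

```text
clock: 15.05
position: [0.4746, -0.3314, 0.0074]
ee_rot: [1.0, -0.008, 0.001, 0.0]
ft_force: [0.2, 0.9, 0.1]
grip_width: 0.603
grasp_force: 0.0
```

Emit:
carry_out:
  motion:
    - {"xyz": [0, 0, 0], "angular": [0, 0, 0]}
    - {"xyz": [0, 0, 0], "angular": [0, 0, 0]}
    - {"xyz": [0, 0, 0], "angular": [0, 0, 0]}
    - {"xyz": [0, 0, 0], "angular": [0, 0, 0]}
    - {"xyz": [0, 0, 0], "angular": [0, 0, 0]}
    - {"xyz": [0, 0, 0], "angular": [0, 0, 0]}
    - {"xyz": [0, 0, 0], "angular": [0, 0, 0]}
    - {"xyz": [0, 0, -0.03], "angular": [0, 0, 0]}
    - {"xyz": [0, 0, -0.08], "angular": [0, 0, 0]}
    - {"xyz": [0, 0, -0.13], "angular": [0, 0, 0]}
    - {"xyz": [0, 0, -0.16], "angular": [0, 0, 0]}
    - {"xyz": [0, 0, -0.16], "angular": [0, 0, 0]}
  hand: 0

```text
clock: 16.25
position: [0.4762, -0.3325, 0.1721]
ee_rot: [1.0, -0.008, 0.004, 0.003]
ft_force: [0.6, -0.5, -0.5]
grip_width: 0.262
grasp_force: 39.6
```

```bash
python3 - <<'E'
from st import *
o,X=st(); d(o,X,[.707,.0205,.165],84.3)
E
```

```text
t 16.2 p [ 0.4762 -0.3325  0.1721] yaw -0.96 tilt 0.52 F [ 0.6 -0.5 -0.5] w 0.262 gf 39.6 q [ 0.81  0.29 -0.34  1.65  0.1   1.21 -1.13]
shift [ 0.2248 -0.3568  0.0069] ('rotz', np.float64(-85.3))
```

Emit:
carry_out:
  motion:
    - {"xyz": [0.226, -0.357, 0.0], "angular": [0, 0, -85.3]}
    - {"xyz": [0.226, -0.357, 0.0], "angular": [0, 0, -85.3]}
    - {"xyz": [0.226, -0.357, 0.0], "angular": [0, 0, -85.3]}
    - {"xyz": [0.226, -0.357, 0.0], "angular": [0, 0, -85.3]}
    - {"xyz": [0.226, -0.357, 0.0], "angular": [0, 0, -85.3]}
    - {"xyz": [0.226, -0.357, 0.0], "angular": [0, 0, -85.3]}
    - {"xyz": [0.226, -0.357, 0.0], "angular": [0, 0, -85.3]}
    - {"xyz": [0.226, -0.357, 0.0], "angular": [0, 0, -85.3]}
    - {"xyz": [0.226, -0.357, 0.0], "angular": [0, 0, -85.3]}
    - {"xyz": [0.226, -0.357, 0.0], "angular": [0, 0, -85.3]}
    - {"xyz": [0.226, -0.357, 0.0], "angular": [0, 0, -85.3]}
    - {"xyz": [0.226, -0.357, 0.0], "angular": [0, 0, -85.3]}

```text
clock: 17.45
position: [0.7056, 0.0211, 0.1657]
ee_rot: [0.743, 0.669, -0.0, -0.0]
ft_force: [-0.0, 0.2, 0.0]
grip_width: 0.261
grasp_force: 39.6
```

```bash
python3 - <<'E'
from st import *
o,X=st(); d(o,X,[.7085,.0212,.025],84.3)
E
```

```text
t 17.4 p [0.7056 0.0211 0.1657] yaw 84.05 tilt 0.05 F [-0.   0.2  0. ] w 0.261 gf 39.6 q [ 0.33  0.64 -0.67  1.27  0.39  1.36 -0.42]
shift [0.0004 0.003  0.1407] ('rotz', np.float64(-0.3))
```

Emit:
carry_out:
  motion:
    - {"xyz": [-0.001, 0.002, 0.045], "angular": [0, 0, 0]}
    - {"xyz": [-0.001, 0.002, 0.09], "angular": [0, 0, 0]}
    - {"xyz": [-0.001, 0.002, 0.115], "angular": [0, 0, 0]}
    - {"xyz": [-0.001, 0.002, 0.13], "angular": [0, 0, 0]}
    - {"xyz": [-0.001, 0.002, 0.136], "angular": [0, 0, 0]}
    - {"xyz": [-0.001, 0.002, 0.139], "angular": [0, 0, 0]}
    - {"xyz": [-0.001, 0.002, 0.142], "angular": [0, 0, 0]}
    - {"xyz": [-0.001, 0.002, 0.142], "angular": [0, 0, 0]}
    - {"xyz": [-0.001, 0.002, 0.142], "angular": [0, 0, 0]}

```text
clock: 18.35
position: [0.7089, 0.0207, 0.0258]
ee_rot: [0.741, 0.671, 0.001, 0.001]
ft_force: [1.1, 0.4, 3.7]
grip_width: 0.265
grasp_force: 40.0
```

Emit:
carry_out:
  motion:
    - {"xyz": [0, 0, 0.001], "angular": [0, 0, 0]}
    - {"xyz": [0, 0, 0.001], "angular": [0, 0, 0]}
    - {"xyz": [0, 0, 0.001], "angular": [0, 0, 0]}
    - {"xyz": [0, 0, 0.001], "angular": [0, 0, 0]}
    - {"xyz": [0, 0, -0.02], "angular": [0, 0, 0]}
    - {"xyz": [0, 0, -0.06], "angular": [0, 0, 0]}
    - {"xyz": [0, 0, -0.1], "angular": [0, 0, 0]}
    - {"xyz": [0, 0, -0.15], "angular": [0, 0, 0]}
    - {"xyz": [0, 0, -0.15], "angular": [0, 0, 0]}
  hand: 0.42

```text
clock: 19.25
position: [0.7108, 0.0217, 0.1825]
ee_rot: [0.741, 0.671, 0.004, 0.003]
ft_force: [0.5, 0.4, 0.2]
grip_width: 0.421
grasp_force: 0.0
```

```bash
python3 - <<'E'
from st import *
o,X=st(); w=camera("wrist"); cv2.imwrite("pics/w4.png",w["img"][:,:,::-1])
for n in ("top","scene"):
  c=camera(n)
  for ce,s,l in blobs(green(c),200): print(n,ce.round(1),s[4],cupfit(c,ce,0).round(4),cupfit(c,ce,.007).round(4))
d(o,X,[.422,-.012,.18],84)
E
```

```text
t 19.2 p [0.7108 0.0217 0.1825] yaw 84.31 tilt 0.63 F [0.5 0.4 0.2] w 0.421 gf 0.0 q [ 0.33  0.63 -0.68  1.24  0.39  1.38 -0.42]
top [232.4 181.8] 761 [0.6731 0.1694] [0.6714 0.1681]
top [298.2 281.6] 387 [0.4135 0.0061] [0.4134 0.0058]
top [240.3 285.9] 842 [0.4065 0.1528] [0.4065 0.1516]
top [182.5 304.1] 933 [0.3649 0.2962] [0.3651 0.2941]
scene [371.5 112.5] 1126 [0.3708 0.2953] [0.3754 0.2896]
scene [342.6 155.2] 1226 [0.4136 0.152 ] [0.4178 0.1473]
scene [293.2 200.4] 1338 [ 0.4257 -0.0119] [ 0.4299 -0.0155]
scene [447.7 229.3] 341 [0.7039 0.1565] [0.7061 0.1518]
shift [-0.0622 -0.284  -0.0007] ('rotz', np.float64(0.3))
```

View pics/w4.png

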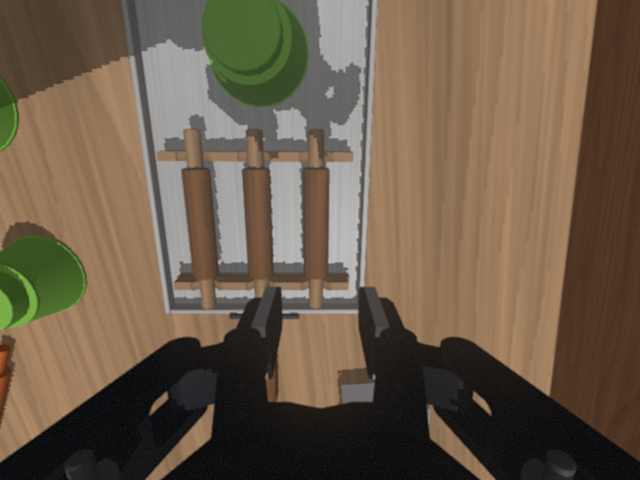

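The wrist picture shows all three pins lying side by side in the three notch pairs (px (200,220), (257,220), (316,220)). Now the cups, starting with the one at (.4226,-.012).

Emit:
carry_out:
  motion:
    - {"xyz": [-0.062, -0.284, 0], "angular": [0, 0, 0]}
    - {"xyz": [-0.062, -0.284, 0], "angular": [0, 0, 0]}
    - {"xyz": [-0.062, -0.284, 0], "angular": [0, 0, 0]}
    - {"xyz": [-0.062, -0.284, 0], "angular": [0, 0, 0]}
    - {"xyz": [-0.062, -0.284, 0], "angular": [0, 0, 0]}
    - {"xyz": [-0.062, -0.284, 0], "angular": [0, 0, 0]}
    - {"xyz": [-0.062, -0.284, 0], "angular": [0, 0, 0]}
    - {"xyz": [-0.062, -0.284, 0], "angular": [0, 0, 0]}
    - {"xyz": [-0.062, -0.284, 0], "angular": [0, 0, 0]}
  hand: 0.85

```text
clock: 20.3
position: [0.4194, -0.0128, 0.1739]
ee_rot: [0.741, 0.671, 0.0, -0.0]
ft_force: [-0.1, 0.6, -0.3]
grip_width: 0.85
grasp_force: 0.0
```

```bash
python3 - <<'E'
from st import *
o,X=st(); d(o,X,[.4226,-.012,.05])
w=camera("wrist"); cv2.imwrite("pics/w5.png",w["img"][:,:,::-1])
for n in ("top","scene","wrist"):
  c=camera(n)
  for ce,s,l in blobs(green(c),200): print(n,ce.round(1),s[4],cupfit(c,ce,0).round(4),cupfit(c,ce,.007).round(4))
E
```

```text
t 20.3 p [ 0.4194 -0.0128  0.1739] yaw 84.33 tilt 0.05 F [-0.1  0.6 -0.3] w 0.85 gf 0.0 q [ 0.76 -0.05 -0.8   2.01 -0.04  1.17 -0.12]
shift [0.001  0.0031 0.1239] 
top [232.7 181.6] 781 [0.6737 0.1686] [0.672  0.1673]
top [237.4 284.5] 667 [0.4101 0.1599] [0.4101 0.1586]
top [178.6 304.2] 693 [0.3648 0.3059] [0.365  0.3037]
scene [371.5 112.6] 1119 [0.3711 0.295 ] [0.3756 0.2893]
scene [342.6 155.3] 1226 [0.4136 0.1519] [0.4179 0.1472]
scene [293.2 200.4] 1339 [ 0.4257 -0.0119] [ 0.4299 -0.0155]
scene [440.9 216.6] 1419 [0.6744 0.1718] [0.6768 0.167 ]
wrist [606.7   8.5] 355 [0.6447 0.1313] [0.6391 0.1294]
```

View pics/w5.png

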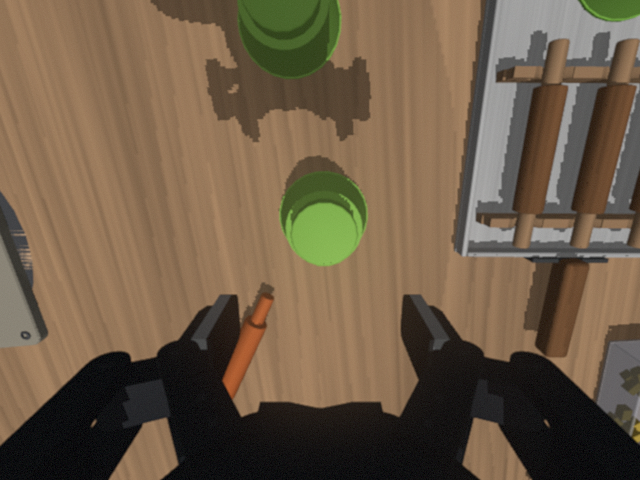

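Emit:
carry_out:
  motion:
    - {"xyz": [0.001, 0.002, 0.04], "angular": [0, 0, 0]}
    - {"xyz": [0.001, 0.002, 0.08], "angular": [0, 0, 0]}
    - {"xyz": [0.001, 0.002, 0.105], "angular": [0, 0, 0]}
    - {"xyz": [0.001, 0.002, 0.118], "angular": [0, 0, 0]}
    - {"xyz": [0.001, 0.002, 0.122], "angular": [0, 0, 0]}
    - {"xyz": [0.001, 0.002, 0.122], "angular": [0, 0, 0]}
    - {"xyz": [0.001, 0.002, 0.122], "angular": [0, 0, 0]}

```text
clock: 21.2
position: [0.4221, -0.012, 0.0534]
ee_rot: [0.741, 0.671, 0.001, 0.001]
ft_force: [0.4, -0.4, -0.8]
grip_width: 0.852
grasp_force: 0.0
```

Emit:
carry_out:
  motion:
    - {"xyz": [0, 0, 0], "angular": [0, 0, 0]}
    - {"xyz": [0, 0, 0], "angular": [0, 0, 0]}
    - {"xyz": [0, 0, 0], "angular": [0, 0, 0]}
    - {"xyz": [0, 0, 0], "angular": [0, 0, 0]}
    - {"xyz": [0, 0, 0], "angular": [0, 0, 0]}
  hand: 0.4
  grip_force: 30

```text
clock: 21.7
position: [0.4218, -0.0122, 0.0531]
ee_rot: [0.741, 0.671, 0.0, 0.001]
ft_force: [-1.6, -0.6, 7.1]
grip_width: 0.593
grasp_force: 30.4
```

Emit:
carry_out:
  motion:
    - {"xyz": [0, 0, -0.03], "angular": [0, 0, 0]}
    - {"xyz": [0, 0, -0.08], "angular": [0, 0, 0]}
    - {"xyz": [0, 0, -0.12], "angular": [0, 0, 0]}
    - {"xyz": [0.204, 0.233, -0.13], "angular": [0, 0, 0]}
    - {"xyz": [0.204, 0.233, -0.13], "angular": [0, 0, 0]}
    - {"xyz": [0.204, 0.233, -0.13], "angular": [0, 0, 0]}
    - {"xyz": [0.204, 0.233, -0.13], "angular": [0, 0, 0]}
    - {"xyz": [0.204, 0.233, -0.13], "angular": [0, 0, 0]}
    - {"xyz": [0.204, 0.233, -0.13], "angular": [0, 0, 0]}
    - {"xyz": [0.204, 0.233, -0.13], "angular": [0, 0, 0]}
    - {"xyz": [0.204, 0.233, -0.13], "angular": [0, 0, 0]}
    - {"xyz": [0.204, 0.233, -0.13], "angular": [0, 0, 0]}

```text
clock: 22.9
position: [0.6727, 0.1673, 0.1823]
ee_rot: [0.741, 0.671, -0.0, 0.0]
ft_force: [-0.3, -0.7, -0.5]
grip_width: 0.593
grasp_force: 31.9
```

```bash
python3 - <<'E'
from st import *
o,X=st(); d(o,X,[.6744,.1672,.088])
E
```

```text
t 22.9 p [0.6727 0.1673 0.1823] yaw 84.32 tilt 0.04 F [-0.3 -0.7 -0.5] w 0.593 gf 31.9 q [ 0.21  0.64 -0.82  1.29  0.46  1.4  -0.68]
shift [0.0001 0.0017 0.0943]
```

Emit:
carry_out:
  motion:
    - {"xyz": [0, 0, 0.03], "angular": [0, 0, 0]}
    - {"xyz": [0, 0, 0.06], "angular": [0, 0, 0]}
    - {"xyz": [0, 0, 0.08], "angular": [0, 0, 0]}
    - {"xyz": [0, 0, 0.09], "angular": [0, 0, 0]}
    - {"xyz": [0, 0, 0.096], "angular": [0, 0, 0]}
    - {"xyz": [0, 0, 0.1], "angular": [0, 0, 0]}
    - {"xyz": [0, 0, 0.1], "angular": [0, 0, 0]}

```text
clock: 23.6
position: [0.6734, 0.1677, 0.083]
ee_rot: [0.741, 0.671, 0.0, 0.0]
ft_force: [-0.0, 0.0, -0.2]
grip_width: 0.595
grasp_force: 32.0
```

Nothing jammed, and the height is right for nested. Release, rise and look.

Emit:
carry_out:
  motion:
    - {"xyz": [0, 0, 0.001], "angular": [0, 0, 0]}
    - {"xyz": [0, 0, 0.001], "angular": [0, 0, 0]}
    - {"xyz": [0, 0, 0.001], "angular": [0, 0, 0]}
    - {"xyz": [0, 0, 0.001], "angular": [0, 0, 0]}
    - {"xyz": [0, 0, -0.02], "angular": [0, 0, 0]}
    - {"xyz": [0, 0, -0.06], "angular": [0, 0, 0]}
    - {"xyz": [0, 0, -0.1], "angular": [0, 0, 0]}
    - {"xyz": [-0.05, -0.23, -0.1], "angular": [0, 0, 0]}
    - {"xyz": [-0.05, -0.23, -0.1], "angular": [0, 0, 0]}
    - {"xyz": [-0.05, -0.23, -0.1], "angular": [0, 0, 0]}
    - {"xyz": [-0.05, -0.23, -0.1], "angular": [0, 0, 0]}
    - {"xyz": [-0.05, -0.23, -0.1], "angular": [0, 0, 0]}
  hand: 0.85

```text
clock: 24.8
position: [0.4366, 0.1407, 0.1815]
ee_rot: [0.741, 0.671, -0.001, 0.0]
ft_force: [0.3, -0.3, 2.1]
grip_width: 0.849
grasp_force: 0.0
```

```bash
python3 - <<'E'
from st import *
o,X=st(); d(o,X,[.410,.152,.18])
w=camera("wrist"); cv2.imwrite("pics/w6.png",w["img"][:,:,::-1])
for n in ("top","scene"):
  c=camera(n)
  for ce,s,l in blobs(green(c),200): print(n,ce.round(1),s[4],cupfit(c,ce,0).round(4),cupfit(c,ce,.018).round(4))
E
```

```text
t 24.8 p [0.4366 0.1407 0.1815] yaw 84.34 tilt 0.11 F [ 0.3 -0.3  2.1] w 0.849 gf 0.0 q [ 0.6   0.08 -1.03  1.9   0.08  1.2  -0.56]
shift [ 0.0086 -0.0276  0.0015] 
top [231.5 180.8] 879 [0.6759 0.1717] [0.6716 0.1682]
top [245.4 285.2] 543 [0.4078 0.1397] [0.4078 0.1368]
scene [374.4 118.3] 662 [0.3883 0.286 ] [0.3997 0.2716]
scene [342.6 155.2] 1230 [0.4135 0.152 ] [0.4244 0.14  ]
scene [441.8 212.9] 1752 [0.6696 0.1806] [0.6759 0.168 ]
```

Emit:
carry_out:
  motion:
    - {"xyz": [0.009, -0.026, 0], "angular": [0, 0, 0]}
    - {"xyz": [0.009, -0.026, 0.02], "angular": [0, 0, 0]}
    - {"xyz": [0.009, -0.026, 0.05], "angular": [0, 0, 0]}
    - {"xyz": [0.009, -0.026, 0.08], "angular": [0, 0, 0]}
    - {"xyz": [0.009, -0.026, 0.1], "angular": [0, 0, 0]}
    - {"xyz": [0.009, -0.026, 0.1], "angular": [0, 0, 0]}
    - {"xyz": [0.009, -0.026, 0.1], "angular": [0, 0, 0]}

```text
clock: 25.65
position: [0.4149, 0.1532, 0.0828]
ee_rot: [0.741, 0.671, 0.0, -0.001]
ft_force: [0.5, 0.2, 0.0]
grip_width: 0.849
grasp_force: 0.0
```

```bash
python3 - <<'E'
from st import *
o,X=st(); d(o,X,[.4105,.152,.053])
E
```

```text
t 25.6 p [0.4149 0.1532 0.0828] yaw 84.36 tilt 0.09 F [0.5 0.2 0. ] w 0.849 gf 0.0 q [ 0.52  0.21 -1.03  2.05  0.21  0.99 -0.72]
shift [-0.0017 -0.0043  0.0298]
```

Emit:
carry_out:
  motion:
    - {"xyz": [-0.002, -0.004, 0.015], "angular": [0, 0, 0]}
    - {"xyz": [-0.002, -0.004, 0.025], "angular": [0, 0, 0]}
    - {"xyz": [-0.002, -0.004, 0.03], "angular": [0, 0, 0]}
    - {"xyz": [-0.002, -0.004, 0.03], "angular": [0, 0, 0]}
    - {"xyz": [-0.002, -0.004, 0.03], "angular": [0, 0, 0]}

```text
clock: 26.15
position: [0.4106, 0.1511, 0.0528]
ee_rot: [0.741, 0.671, 0.0, 0.0]
ft_force: [0.5, 0.1, 0.7]
grip_width: 0.85
grasp_force: 0.0
```

Emit:
carry_out:
  motion:
    - {"xyz": [0, 0, 0], "angular": [0, 0, 0]}
    - {"xyz": [0, 0, 0], "angular": [0, 0, 0]}
    - {"xyz": [0, 0, 0], "angular": [0, 0, 0]}
    - {"xyz": [0, 0, 0], "angular": [0, 0, 0]}
    - {"xyz": [0, 0, 0], "angular": [0, 0, 0]}
  hand: 0.4

```text
clock: 26.65
position: [0.4109, 0.151, 0.0527]
ee_rot: [0.741, 0.671, 0.001, 0.0]
ft_force: [1.7, -1.4, 5.6]
grip_width: 0.591
grasp_force: 30.7
```

Emit:
carry_out:
  motion:
    - {"xyz": [0, 0, -0.03], "angular": [0, 0, 0]}
    - {"xyz": [0, 0, -0.08], "angular": [0, 0, 0]}
    - {"xyz": [0, 0, -0.125], "angular": [0, 0, 0]}
    - {"xyz": [0, 0, -0.15], "angular": [0, 0, 0]}
    - {"xyz": [0.042, 0.259, -0.15], "angular": [0, 0, 0]}
    - {"xyz": [0.042, 0.259, -0.15], "angular": [0, 0, 0]}
    - {"xyz": [0.042, 0.259, -0.15], "angular": [0, 0, 0]}
    - {"xyz": [0.042, 0.259, -0.15], "angular": [0, 0, 0]}
    - {"xyz": [0.042, 0.259, -0.15], "angular": [0, 0, 0]}
    - {"xyz": [0.042, 0.259, -0.15], "angular": [0, 0, 0]}
    - {"xyz": [0.042, 0.259, -0.15], "angular": [0, 0, 0]}
    - {"xyz": [0.042, 0.259, -0.15], "angular": [0, 0, 0]}

```text
clock: 27.85
position: [0.6715, 0.1676, 0.2012]
ee_rot: [0.741, 0.672, -0.001, -0.001]
ft_force: [-0.7, 0.2, -0.6]
grip_width: 0.596
grasp_force: 31.7
```

```bash
python3 - <<'E'
from st import *
o,X=st(); d(o,X,[.6734,.1677,.104])
E
```

```text
t 27.9 p [0.6715 0.1676 0.2012] yaw 84.37 tilt 0.13 F [-0.7  0.2 -0.6] w 0.596 gf 31.7 q [ 0.26  0.67 -0.93  1.26  0.52  1.46 -0.71]
shift [0.0003 0.0021 0.0972]
```

Emit:
carry_out:
  motion:
    - {"xyz": [0, 0.001, 0.03], "angular": [0, 0, 0]}
    - {"xyz": [0, 0.001, 0.06], "angular": [0, 0, 0]}
    - {"xyz": [0, 0.001, 0.08], "angular": [0, 0, 0]}
    - {"xyz": [0, 0.001, 0.09], "angular": [0, 0, 0]}
    - {"xyz": [0, 0.001, 0.095], "angular": [0, 0, 0]}
    - {"xyz": [0, 0.001, 0.098], "angular": [0, 0, 0]}
    - {"xyz": [0, 0.001, 0.098], "angular": [0, 0, 0]}

```text
clock: 28.55
position: [0.6732, 0.1671, 0.1051]
ee_rot: [0.741, 0.671, 0.0, 0.0]
ft_force: [-0.3, -0.2, -0.2]
grip_width: 0.595
grasp_force: 31.7
```

Emit:
carry_out:
  motion:
    - {"xyz": [0, 0, 0.001], "angular": [0, 0, 0]}
    - {"xyz": [0, 0, 0.001], "angular": [0, 0, 0]}
    - {"xyz": [0, 0, 0.001], "angular": [0, 0, 0]}
    - {"xyz": [0, 0, 0.001], "angular": [0, 0, 0]}
    - {"xyz": [0, 0, -0.02], "angular": [0, 0, 0]}
    - {"xyz": [0, 0, -0.06], "angular": [0, 0, 0]}
    - {"xyz": [0, 0, -0.1], "angular": [0, 0, 0]}
    - {"xyz": [0.0, -0.24, -0.1], "angular": [0, 0, 0]}
    - {"xyz": [0.0, -0.24, -0.1], "angular": [0, 0, 0]}
    - {"xyz": [0.0, -0.24, -0.1], "angular": [0, 0, 0]}
    - {"xyz": [0.0, -0.24, -0.1], "angular": [0, 0, 0]}
    - {"xyz": [0.0, -0.24, -0.1], "angular": [0, 0, 0]}
  hand: 0.85

```text
clock: 29.75
position: [0.4317, 0.1912, 0.2035]
ee_rot: [0.741, 0.672, -0.001, 0.0]
ft_force: [-1.0, -0.6, 2.5]
grip_width: 0.847
grasp_force: 0.0
```

```bash
python3 - <<'E'
from st import *
o,X=st(); d(o,X,[.368,.295,.09])
for n in ("top","scene"):
  c=camera(n)
  for ce,s,l in blobs(green(c),200): print(n,ce.round(1),s[4],cupfit(c,ce,0).round(4),cupfit(c,ce,.029).round(4))
E
```

```text
t 29.8 p [0.4317 0.1912 0.2035] yaw 84.37 tilt 0.09 F [-1.  -0.6  2.5] w 0.847 gf 0.0 q [ 0.63  0.14 -1.2   1.84  0.13  1.25 -0.7 ]
shift [ 0.0973 -0.0735  0.1134] 
top [230.2 179.5] 1002 [0.6791 0.175 ] [0.6721 0.1693]
scene [371.3 113.3] 1073 [0.3723 0.2928] [0.3911 0.2693]
scene [442.7 209.2] 2074 [0.6651 0.1893] [0.6755 0.1688]
```

Emit:
carry_out:
  motion:
    - {"xyz": [0.097, -0.073, 0], "angular": [0, 0, 0]}
    - {"xyz": [0.097, -0.073, 0], "angular": [0, 0, 0]}
    - {"xyz": [0.097, -0.073, 0.03], "angular": [0, 0, 0]}
    - {"xyz": [0.097, -0.073, 0.06], "angular": [0, 0, 0]}
    - {"xyz": [0.097, -0.073, 0.09], "angular": [0, 0, 0]}
    - {"xyz": [0.097, -0.073, 0.11], "angular": [0, 0, 0]}
    - {"xyz": [0.097, -0.073, 0.11], "angular": [0, 0, 0]}

```text
clock: 30.55
position: [0.3701, 0.2937, 0.0922]
ee_rot: [0.741, 0.671, -0.002, -0.001]
ft_force: [-0.1, -0.1, 0.4]
grip_width: 0.849
grasp_force: 0.0
```

```bash
python3 - <<'E'
from st import *
o,X=st(); d(o,X,[.368,.295,.053])
E
```

```text
t 30.6 p [0.3701 0.2937 0.0922] yaw 84.37 tilt 0.22 F [-0.1 -0.1  0.4] w 0.849 gf 0.0 q [ 0.27  0.34 -1.16  1.97  0.36  1.07 -1.14]
shift [ 0.0012 -0.002   0.0392]
```

Emit:
carry_out:
  motion:
    - {"xyz": [0.001, -0.002, 0.015], "angular": [0, 0, 0]}
    - {"xyz": [0.001, -0.002, 0.028], "angular": [0, 0, 0]}
    - {"xyz": [0.001, -0.002, 0.036], "angular": [0, 0, 0]}
    - {"xyz": [0.001, -0.002, 0.039], "angular": [0, 0, 0]}
    - {"xyz": [0.001, -0.002, 0.039], "angular": [0, 0, 0]}

```text
clock: 31.05
position: [0.3692, 0.2955, 0.0551]
ee_rot: [0.741, 0.671, -0.0, -0.0]
ft_force: [-0.5, 0.7, -0.3]
grip_width: 0.854
grasp_force: 0.0
```

Emit:
carry_out:
  motion:
    - {"xyz": [0, 0, 0], "angular": [0, 0, 0]}
    - {"xyz": [0, 0, 0], "angular": [0, 0, 0]}
    - {"xyz": [0, 0, 0], "angular": [0, 0, 0]}
    - {"xyz": [0, 0, 0], "angular": [0, 0, 0]}
    - {"xyz": [0, 0, 0], "angular": [0, 0, 0]}
  hand: 0.4

```text
clock: 31.55
position: [0.3698, 0.2958, 0.0557]
ee_rot: [0.741, 0.671, 0.001, 0.0]
ft_force: [1.8, -0.2, 4.1]
grip_width: 0.594
grasp_force: 31.0
```

Emit:
carry_out:
  motion:
    - {"xyz": [0, 0, -0.03], "angular": [0, 0, 0]}
    - {"xyz": [0, 0, -0.08], "angular": [0, 0, 0]}
    - {"xyz": [-0.03, 0, -0.12], "angular": [0, 0, 0]}
    - {"xyz": [-0.065, 0, -0.155], "angular": [0, 0, 0]}
    - {"xyz": [-0.098, 0.02, -0.17], "angular": [0, 0, 0]}
    - {"xyz": [-0.098, 0.314, -0.17], "angular": [0, 0, 0]}
    - {"xyz": [-0.098, 0.314, -0.17], "angular": [0, 0, 0]}
    - {"xyz": [-0.098, 0.314, -0.17], "angular": [0, 0, 0]}
    - {"xyz": [-0.098, 0.314, -0.17], "angular": [0, 0, 0]}
    - {"xyz": [-0.098, 0.314, -0.17], "angular": [0, 0, 0]}
    - {"xyz": [-0.098, 0.314, -0.17], "angular": [0, 0, 0]}
    - {"xyz": [-0.098, 0.314, -0.17], "angular": [0, 0, 0]}

```text
clock: 32.75
position: [0.6741, 0.1659, 0.2234]
ee_rot: [0.742, 0.671, -0.001, -0.0]
ft_force: [-0.7, 0.2, 1.0]
grip_width: 0.586
grasp_force: 31.8
```

```bash
python3 - <<'E'
from st import *
o,X=st(); d(o,X,[.6734,.1675,.129],84.4)
E
```

```text
t 32.8 p [0.6741 0.1659 0.2234] yaw 84.25 tilt 0.14 F [-0.7  0.2  1. ] w 0.586 gf 31.8 q [ 0.3   0.7  -1.03  1.22  0.58  1.53 -0.73]
shift [ 0.0016 -0.0007  0.0944] ('rotz', np.float64(-0.2))
```

Emit:
carry_out:
  motion:
    - {"xyz": [0.001, -0.001, 0.03], "angular": [0, 0, 0]}
    - {"xyz": [0.001, -0.001, 0.06], "angular": [0, 0, 0]}
    - {"xyz": [0.001, -0.001, 0.08], "angular": [0, 0, 0]}
    - {"xyz": [0.001, -0.001, 0.088], "angular": [0, 0, 0]}
    - {"xyz": [0.001, -0.001, 0.092], "angular": [0, 0, 0]}
    - {"xyz": [0.001, -0.001, 0.094], "angular": [0, 0, 0]}
    - {"xyz": [0.001, -0.001, 0.094], "angular": [0, 0, 0]}

```text
clock: 33.45
position: [0.6714, 0.1683, 0.1321]
ee_rot: [0.741, 0.671, 0.0, 0.0]
ft_force: [-0.4, 0.4, 0.1]
grip_width: 0.595
grasp_force: 31.8
```

Emit:
carry_out:
  motion:
    - {"xyz": [0, 0.001, 0.002], "angular": [0, 0, 0]}
    - {"xyz": [0, 0.001, 0.004], "angular": [0, 0, 0]}
    - {"xyz": [0, 0.001, 0.004], "angular": [0, 0, 0]}

```text
clock: 33.75
position: [0.673, 0.1683, 0.1287]
ee_rot: [0.741, 0.671, 0.001, 0.001]
ft_force: [0.2, -1.4, 5.2]
grip_width: 0.593
grasp_force: 32.3
```

Emit:
carry_out:
  motion:
    - {"xyz": [0, 0, 0], "angular": [0, 0, 0]}
    - {"xyz": [0, 0, 0], "angular": [0, 0, 0]}
    - {"xyz": [0, 0, 0], "angular": [0, 0, 0]}
    - {"xyz": [0, 0, 0], "angular": [0, 0, 0]}
    - {"xyz": [0, 0, -0.02], "angular": [0, 0, 0]}
    - {"xyz": [0, 0, -0.06], "angular": [0, 0, 0]}
    - {"xyz": [-0.04, 0, -0.08], "angular": [0, 0, 0]}
    - {"xyz": [-0.3, 0, -0.08], "angular": [0, 0, 0]}
    - {"xyz": [-0.3, 0, -0.08], "angular": [0, 0, 0]}
    - {"xyz": [-0.3, 0, -0.08], "angular": [0, 0, 0]}
    - {"xyz": [-0.3, 0, -0.08], "angular": [0, 0, 0]}
    - {"xyz": [-0.3, 0, -0.08], "angular": [0, 0, 0]}
  hand: 0.7

```text
clock: 34.95
position: [0.6429, -0.1227, 0.2074]
ee_rot: [0.741, 0.671, -0.0, 0.0]
ft_force: [1.7, -0.1, 0.2]
grip_width: 0.703
grasp_force: 0.0
```

```bash
python3 - <<'E'
from st import *
o,X=st(); 
w=camera("wrist"); s=camera("scene"); t=camera("top")
cv2.imwrite("pics/all.png",np.vstack([np.hstack([cv2.resize(w["img"],(400,300)),cv2.resize(s["img"][130:330,300:567],(400,300))]),cv2.resize(t["img"][100:250,0:400],(800,300))])[:,:,::-1])
for c in(s,t):
  for ce,q,l in blobs(green(c),200): print(ce.round(1),q[4],cupfit(c,ce,.04).round(4))
  for p in pins(c): print(*p)
E
```

```text
t 35.0 p [ 0.6429 -0.1227  0.2074] yaw 84.32 tilt 0.02 F [ 1.7 -0.1  0.2] w 0.703 gf 0.0 q [ 0.81  0.63 -1.05  1.37  0.54  1.45 -0.31]
[443.5 205.5] 2407 [0.6747 0.1696]
[331.2 293.3] [ 0.6349 -0.1122] 83.5 [0.02  0.098]
[229.  178.5] 1110 [0.672  0.1699]
[290.  165.3] [0.7113 0.0201] 82.9 [0.014 0.098]
```

View pics/all.png

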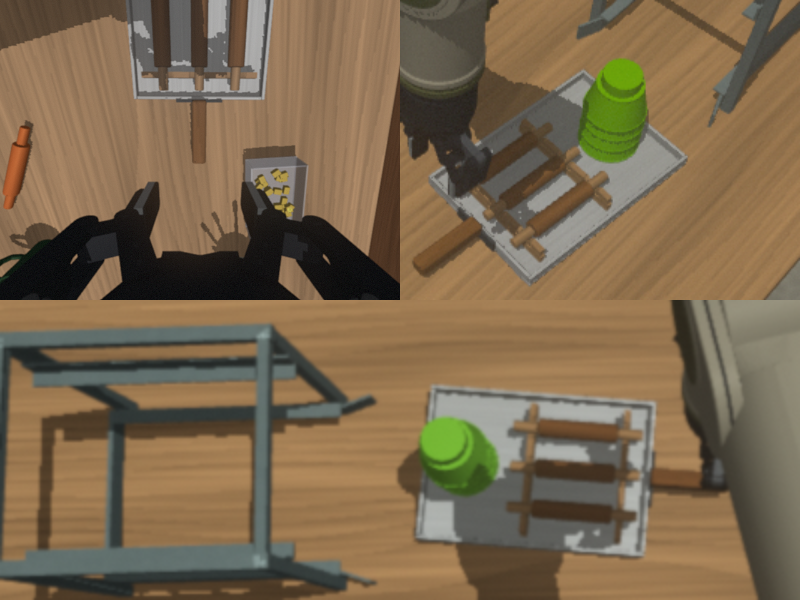

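The composite shows four cups in one straight stack, three pins lying in their notches, and the handle centred under the gripper. I'll enlarge the rack to get its pose.

```bash
python3 - <<'E'
from st import *
s=camera("scene")
cv2.imwrite("pics/rk.png",cv2.resize(s["img"][0:216,410:640,::-1],None,fx=2.75,fy=2.75,interpolation=2))
E
```

```text
(no output)
```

View pics/rk.png

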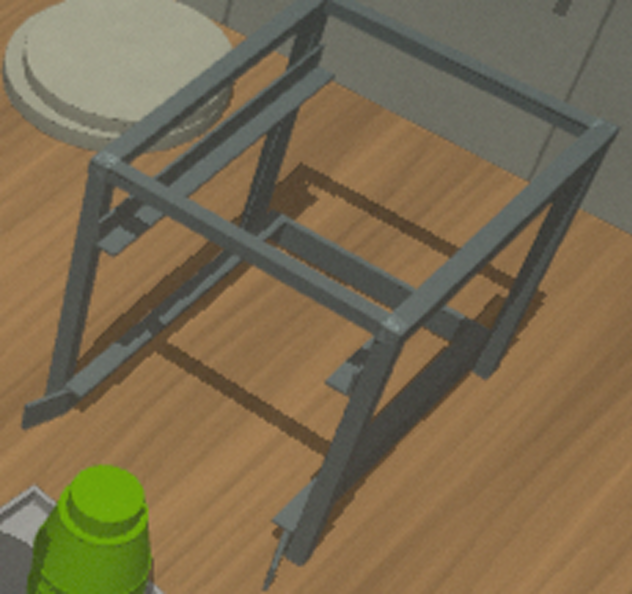

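Emit:
carry_out:
  motion:
    - {"xyz": [-0.012, -0.001, 0.05], "angular": [0, 0, 0]}
    - {"xyz": [-0.012, -0.001, 0.1], "angular": [0, 0, 0]}
    - {"xyz": [-0.012, -0.001, 0.1], "angular": [0, 0, 0]}
    - {"xyz": [-0.012, -0.001, 0.1], "angular": [0, 0, 0]}
  hand: 0.5

```text
clock: 35.55
position: [0.6414, -0.1305, 0.1081]
ee_rot: [0.74, 0.672, 0.0, -0.001]
ft_force: [-0.0, 0.1, 0.6]
grip_width: 0.502
grasp_force: 0.0
```

```bash
python3 - <<'E'
from st import *
s=camera("scene");t=camera("top")
S=np.array([(107,160),(393,326),(603,130),(328,4)])/2.75+[410,0]
Tp=np.array([(440,58),(435,437)])/3.333+[0,100]
def M(p,lx,ly,z): 
    a=p[2];u=np.array([np.cos(a),np.sin(a)]);v=np.array([-u[1],u[0]]);return [*(p[:2]+lx*u+ly*v),z]
def f(p):
    w,dp=p[3:];
    P=[M(p,0.008,w,.25),M(p,.008,-w,.25),M(p,dp,-w,.25),M(p,dp,w,.25)]
    return np.r_[(proj(s,P)-S).ravel(),(proj(t,[P[1],P[0]])-Tp).ravel()]
r=least_squares(f,[.64,.32,1.57,.12,.288]);print(r.x[:2].round(4),np.degrees(r.x[2]),r.x[3:],r.fun.round(1))
o,X=st(); T=trayM((.6615,.0745,np.radians(84.3)),[(-.21,0,.009)])[0]; d(o,X,T,84.3);print(T)
E
```

```text
[0.6418 0.3207] 89.37239390301589 [0.11704479 0.27704735] [ 0.2 -0.6 -0.9 -0.7 -0.5  1.2 -0.8 -3.1  1.  -1.3 -0.8 -2. ]
t 35.6 p [ 0.6429 -0.1309  0.1104] yaw 84.42 tilt 0.21 F [ 0.5 -0.1  0.5] w 0.497 gf 0.0 q [ 0.81  0.7  -1.    1.48  0.6   1.29 -0.34]
shift [-0.0039 -0.0023  0.1014] ('rotz', np.float64(0.1))
[ 0.64064285 -0.13446167  0.009     ]
```

Emit:
carry_out:
  motion:
    - {"xyz": [-0.004, -0.002, 0.04], "angular": [0, 0, 0]}
    - {"xyz": [-0.004, -0.002, 0.08], "angular": [0, 0, 0]}
    - {"xyz": [-0.004, -0.002, 0.095], "angular": [0, 0, 0]}
    - {"xyz": [-0.004, -0.002, 0.099], "angular": [0, 0, 0]}
    - {"xyz": [-0.004, -0.002, 0.099], "angular": [0, 0, 0]}

```text
clock: 36.15
position: [0.6402, -0.1357, 0.0103]
ee_rot: [0.741, 0.671, 0.001, 0.001]
ft_force: [-0.1, -0.9, -0.0]
grip_width: 0.5
grasp_force: 0.0
```

Emit:
carry_out:
  motion:
    - {"xyz": [0, 0, 0], "angular": [0, 0, 0]}
    - {"xyz": [0, 0, 0], "angular": [0, 0, 0]}
    - {"xyz": [0, 0, 0], "angular": [0, 0, 0]}
    - {"xyz": [0, 0, 0], "angular": [0, 0, 0]}
    - {"xyz": [0, 0, 0], "angular": [0, 0, 0]}
    - {"xyz": [0, 0, 0], "angular": [0, 0, 0]}
  hand: 0
  grip_force: 60

```text
clock: 36.75
position: [0.6403, -0.1361, 0.0108]
ee_rot: [0.741, 0.671, 0.001, 0.001]
ft_force: [-0.2, 1.4, 7.1]
grip_width: 0.246
grasp_force: 59.6
```

```bash
python3 - <<'E'
from st import *
o,X=st(); d(o,X,[.641,-.09,o["position"][2]],89.8)
E
```

```text
t 36.8 p [ 0.6403 -0.1361  0.0108] yaw 84.31 tilt 0.18 F [-0.2  1.4  7.1] w 0.246 gf 59.6 q [ 0.79  0.8  -0.93  1.55  0.69  1.14 -0.39]
shift [ 0.0459 -0.0039 -0.    ] ('rotz', np.float64(-5.5))
```

Emit:
carry_out:
  motion:
    - {"xyz": [0.003, 0, 0], "angular": [0, 0, -0.3]}
    - {"xyz": [0.007, -0.001, 0], "angular": [0, 0, -0.8]}
    - {"xyz": [0.012, -0.001, 0], "angular": [0, 0, -1.4]}
    - {"xyz": [0.017, -0.001, 0], "angular": [0, 0, -2.0]}
    - {"xyz": [0.022, -0.002, 0], "angular": [0, 0, -2.6]}
    - {"xyz": [0.027, -0.002, 0], "angular": [0, 0, -3.2]}
    - {"xyz": [0.032, -0.003, 0], "angular": [0, 0, -3.8]}
    - {"xyz": [0.037, -0.003, 0], "angular": [0, 0, -4.4]}
    - {"xyz": [0.041, -0.004, 0], "angular": [0, 0, -5.0]}
    - {"xyz": [0.044, -0.004, 0], "angular": [0, 0, -5.3]}
    - {"xyz": [0.046, -0.004, 0], "angular": [0, 0, -5.5]}
    - {"xyz": [0.046, -0.004, 0], "angular": [0, 0, -5.5]}

```text
clock: 37.95
position: [0.6415, -0.0919, 0.0108]
ee_rot: [0.709, 0.705, 0.001, 0.002]
ft_force: [1.8, -4.7, 5.3]
grip_width: 0.246
grasp_force: 59.5
```

```bash
python3 - <<'E'
from st import *
o,X=st(); d(o,X,[.641,.255,o["position"][2]],89.8)
w=camera("wrist"); t=camera("top"); s=camera("scene")
cv2.imwrite("pics/ins.png",np.hstack([cv2.resize(w["img"][:300],(400,188)),cv2.resize(s["img"][100:300,330:600],(400,188))])[:,:,::-1] if 0 else np.vstack([np.hstack([w["img"][:240,120:520],cv2.resize(s["img"][100:320,330:600],(400,240))]),cv2.resize(t["img"][100:260,0:360],(800,356))])[:,:,::-1])
E
```

```text
t 38.0 p [ 0.6415 -0.0919  0.0108] yaw 89.69 tilt 0.28 F [ 1.8 -4.7  5.3] w 0.246 gf 59.5 q [ 0.74  0.8  -0.95  1.57  0.7   1.14 -0.38]
shift [ 0.3469 -0.0023 -0.0009] ('rotz', np.float64(-0.1))
```

View pics/ins.png

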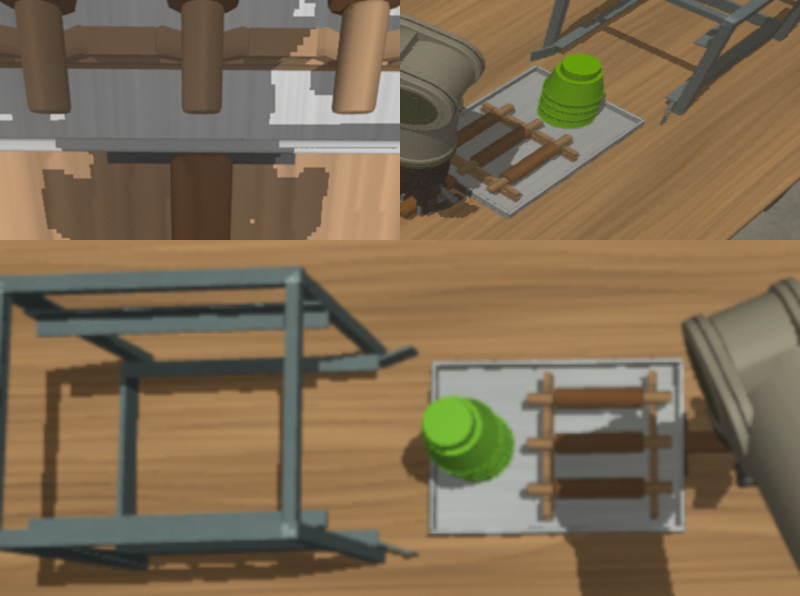

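The composite shows the tray turned to almost square with the rack, rim edges at display rows 361 and 533. It lags the tool's yaw by about 1.5°, since the wrist view shows its near edge tilted. Let me quantify.

```bash
python3 - <<'E'
from st import *
t=camera("top");s=camera("scene");w=camera("wrist")
D=lambda L:np.array(L)/2.2222+[0,100]-[0,240/2.2222]
P=back(t,D([(432,363),(683,361.5),(683,531),(431,533)]),.022)[:,:2];print("tray",P.round(4).tolist(),P.mean(0))
print("lip in",back(t,D([(383,370),(130,377),(383,531),(130,540)]),.03)[:,:2].round(4).tolist())
print("tips",back(t,D([(415,350),(415,555)]),.015)[:,:2].round(4))
Q=back(s,[(330+x*270/400,100+y*220/240) for x,y in [(540,68-0),(642,122),(509,215)]]-np.array([400*270/400,0]),.022)[:,:2];print("scene tray",Q.round(4).tolist())
r=np.array([(408,410),(25,412),(68,392),(285,520),(268,583)])/2.75+[410,0]
print("scene lead",back(s,r[1:],.015)[:,:2].round(4).tolist())
E=back(w,[(125,141.5),(515,151)],.022)[:,:2];print("near edge yaw",np.degrees(np.arctan2(*(E[1]-E[0])[::-1]))+90,E.round(4).tolist())
E
```

```text
tray [[0.7415, 0.2637], [0.7352, -0.0254], [0.539, -0.0207], [0.5443, 0.2644]] [0.63998164 0.12052359]
lip in [[0.7324, 0.3176], [0.7322, 0.6075], [0.547, 0.3162], [0.5444, 0.6011]]
tips [[0.7596 0.2855]
 [0.5205 0.2845]]
scene tray [[0.5568, 0.2629], [0.7446, 0.2565], [0.742, -0.0266]]
scene lead [[0.5212, 0.2888], [0.5325, 0.3307], [0.7379, 0.3421], [0.7639, 0.282]]
near edge yaw 88.31466834526688 [[0.5687, -0.0172], [0.7167, -0.0216]]
```

Emit:
carry_out:
  motion:
    - {"xyz": [0.002, 0.001, 0], "angular": [0, 0, -0.3]}
    - {"xyz": [0.004, 0.002, 0], "angular": [0, 0, -0.6]}
    - {"xyz": [0.006, 0.003, 0], "angular": [0, 0, -1.0]}
    - {"xyz": [0.008, 0.004, 0], "angular": [0, 0, -1.3]}
    - {"xyz": [0.01, 0.005, 0], "angular": [0, 0, -1.6]}
    - {"xyz": [0.012, 0.005, 0], "angular": [0, 0, -1.7]}
    - {"xyz": [0.012, 0.005, 0], "angular": [0, 0, -1.7]}

```text
clock: 38.95
position: [0.6464, -0.0804, 0.0108]
ee_rot: [0.698, 0.716, 0.0, 0.003]
ft_force: [0.7, -6.9, 6.9]
grip_width: 0.246
grasp_force: 59.5
```

```bash
cat > tr.py <<'E'
from st import *
def edge(w):
    # near rim edge: brightest tray/bench boundary per column -> gray (low sat) to wood transition
    H=hsv(w); c=[]
    for u in list(range(130,240,4))+list(range(420,515,4)):
        col=H[60:230,u,1]<60
        i=np.nonzero(col)[0]
        if len(i): c.append((u,60+i.max()))
    c=np.array(c,float); E=back(w,c,.022)[:,:2]
    for _ in range(3):
        k=np.polyfit(E[:,0],E[:,1],1); r=np.abs(np.polyval(k,E[:,0])-E[:,1]); E=E[r<=max(np.median(r)*2.5,5e-4)]
    print("near edge yaw",round(90+np.degrees(np.arctan(k[0])),2),"y@.64",round(np.polyval(k,.64),4),len(E))
E
python3 - <<'E'
from tr import *
o,X=st(); edge(camera("wrist"))
t=camera("top"); g=(hsv(t)[...,1]<40)&(hsv(t)[...,2]>95); g[:,:180]=0; g[:,322:]=0;g[:140]=0;g[245:]=0
b=max(blobs(g,300),key=lambda b:b[1][4])
r=cv2.boxPoints(cv2.minAreaRect(np.argwhere(b[2])[:,::-1].astype(np.float32)));P=back(t,r,.022)[:,:2];print(P.round(4).tolist(),P.mean(0).round(4))
d(o,X,[.641,.255,o["position"][2]],90)
E
```

```text
t 39.0 p [ 0.6464 -0.0804  0.0108] yaw 91.39 tilt 0.29 F [ 0.7 -6.9  6.9] w 0.246 gf 59.5 q [ 0.72  0.81 -0.96  1.56  0.71  1.15 -0.37]
near edge yaw 91.18 y@.64 -0.0099 49
[[0.7334, 0.2845], [0.7404, -0.0114], [0.5412, -0.0166], [0.5343, 0.2739]] [0.6373 0.1326]
shift [ 0.3354  0.0027 -0.0011] ('rotz', np.float64(1.4))
```

```bash
cat >> tr.py <<'E'
def sides(t,u0=208,u1=300):
    S=cv2.GaussianBlur(hsv(t)[...,1].astype(np.float32),(3,3),0); out=[]
    for lo,hi,st_ in ((150,185,1),(250,215,-1)):
        pts=[]
        for u in range(u0,u1,2):
            for v in range(lo,hi,st_):
                a,b=S[v,u],S[v+st_,u]
                if a>70>=b: pts.append((u,v+st_*(a-70)/(a-b)));break
        P=back(t,pts,.022)[:,:2]
        for _ in range(3):
            k=np.polyfit(P[:,1],P[:,0],1); r=abs(np.polyval(k,P[:,1])-P[:,0]); P=P[r<=max(2.5*np.median(r),5e-4)]
        out.append((round(90-np.degrees(np.arctan(k[0])),2),*[round(np.polyval(k,y),4) for y in(.02,.2)],len(P)))
    print("sides (yaw,x@.02,x@.2)",out)
E
python3 - <<'E'
from tr import *
edge(camera("wrist")); sides(camera("top"))
t=camera("top");w=camera("wrist")
H=hsv(w)
print([ (u,[int(x) for x in H[120:185:4,u,1]]) for u in (150,480)])
E
```

```text
near edge yaw 91.17 y@.64 -0.0099 49
sides (yaw,x@.02,x@.2) [(np.float64(91.19), np.float64(0.7437), np.float64(0.74), 46), (np.float64(90.93), np.float64(0.5409), np.float64(0.538), 46)]
[(150, [3, 7, 7, 9, 9, 5, 3, 5, 82, 97, 97, 101, 101, 101, 97, 101, 100]), (480, [3, 3, 2, 7, 2, 2, 3, 3, 16, 101, 99, 103, 101, 101, 101, 101, 101])]
```

Emit:
carry_out:
  motion:
    - {"xyz": [0, -0.001, 0], "angular": [0, 0, 0.3]}
    - {"xyz": [0, -0.002, 0], "angular": [0, 0, 0.6]}
    - {"xyz": [0, -0.003, 0], "angular": [0, 0, 0.9]}
    - {"xyz": [0, -0.004, 0], "angular": [0, 0, 1.2]}
    - {"xyz": [0, -0.004, 0], "angular": [0, 0, 1.2]}
    - {"xyz": [0, -0.004, 0], "angular": [0, 0, 1.2]}

```text
clock: 39.85
position: [0.6424, -0.0794, 0.0108]
ee_rot: [0.706, 0.709, 0.001, 0.002]
ft_force: [0.9, -3.3, 5.2]
grip_width: 0.247
grasp_force: 59.4
```

```bash
python3 - <<'E'
from tr import *
o,X=st(); edge(camera("wrist")); sides(camera("top")); d(o,X,[.6415,.255,o["position"][2]])
E
```

```text
t 39.9 p [ 0.6424 -0.0794  0.0108] yaw 90.26 tilt 0.26 F [ 0.9 -3.3  5.2] w 0.247 gf 59.4 q [ 0.72  0.8  -0.96  1.57  0.71  1.14 -0.39]
near edge yaw 90.23 y@.64 -0.0089 27
sides (yaw,x@.02,x@.2) [(np.float64(90.2), np.float64(0.7414), np.float64(0.7408), 46), (np.float64(90.09), np.float64(0.5387), np.float64(0.5384), 43)]
shift [ 0.3344  0.0006 -0.0006]
```

Emit:
carry_out:
  motion:
    - {"xyz": [0.004, 0, 0], "angular": [0, 0, 0]}
    - {"xyz": [0.01, 0, 0], "angular": [0, 0, 0]}
    - {"xyz": [0.018, 0, 0], "angular": [0, 0, 0]}
    - {"xyz": [0.027, 0, 0], "angular": [0, 0, 0]}
    - {"xyz": [0.037, 0, 0], "angular": [0, 0, 0]}
    - {"xyz": [0.047, 0, 0], "angular": [0, 0, 0]}
    - {"xyz": [0.057, 0, 0], "angular": [0, 0, 0]}
    - {"xyz": [0.067, 0, 0], "angular": [0, 0, 0]}
    - {"xyz": [0.076, 0, 0], "angular": [0, 0, 0]}
    - {"xyz": [0.084, 0, 0], "angular": [0, 0, 0]}
    - {"xyz": [0.088, 0, 0], "angular": [0, 0, 0]}
    - {"xyz": [0.09, 0, 0], "angular": [0, 0, 0]}

```text
clock: 41.15
position: [0.6419, 0.0096, 0.0107]
ee_rot: [0.706, 0.708, -0.0, 0.003]
ft_force: [0.2, -9.1, 8.8]
grip_width: 0.248
grasp_force: 59.9
```

```bash
python3 - <<'E'
from tr import *
o,X=st(); edge(camera("wrist")); sides(camera("top"),190,260); d(o,X,[.6415,.255,o["position"][2]],90)
E
```

```text
t 41.1 p [0.6419 0.0096 0.0107] yaw 90.21 tilt 0.29 F [ 0.2 -9.1  8.8] w 0.248 gf 59.9 q [ 0.59  0.8  -0.97  1.58  0.71  1.14 -0.53]
near edge yaw 90.01 y@.64 0.0802 48
sides (yaw,x@.02,x@.2) [(np.float64(90.12), np.float64(0.7413), np.float64(0.7409), 30), (np.float64(89.97), np.float64(0.5384), np.float64(0.5385), 32)]
shift [ 0.2454  0.0005 -0.0009] ('rotz', np.float64(0.2))
```

Emit:
carry_out:
  motion:
    - {"xyz": [0.004, 0, 0], "angular": [0, 0, 0]}
    - {"xyz": [0.01, 0, 0], "angular": [0, 0, 0]}
    - {"xyz": [0.018, 0, 0], "angular": [0, 0, 0]}
    - {"xyz": [0.028, 0, 0], "angular": [0, 0, 0]}
    - {"xyz": [0.039, 0, 0], "angular": [0, 0, 0]}
    - {"xyz": [0.05, 0, 0], "angular": [0, 0, 0]}
    - {"xyz": [0.061, 0, 0], "angular": [0, 0, 0]}
    - {"xyz": [0.072, 0, 0], "angular": [0, 0, 0]}
    - {"xyz": [0.083, 0, 0], "angular": [0, 0, 0]}
    - {"xyz": [0.092, 0, 0], "angular": [0, 0, 0]}
    - {"xyz": [0.098, 0, 0], "angular": [0, 0, 0]}
    - {"xyz": [0.1, 0, 0], "angular": [0, 0, 0]}

```text
clock: 42.45
position: [0.6414, 0.1103, 0.0108]
ee_rot: [0.706, 0.709, 0.0, 0.002]
ft_force: [-0.0, -9.3, 10.3]
grip_width: 0.249
grasp_force: 60.1
```

```bash
python3 - <<'E'
from tr import *
o,X=st(); edge(camera("wrist")); d(o,X,[.6415,.255,o["position"][2]],90)
E
```

```text
t 42.5 p [0.6414 0.1103 0.0108] yaw 90.23 tilt 0.27 F [-0.  -9.3 10.3] w 0.249 gf 60.1 q [ 0.43  0.81 -0.96  1.56  0.72  1.15 -0.69]
near edge yaw 90.04 y@.64 0.1809 48
shift [ 0.1447  0.0006 -0.0004] ('rotz', np.float64(0.2))
```

Emit:
carry_out:
  motion:
    - {"xyz": [0.004, 0, 0], "angular": [0, 0, 0]}
    - {"xyz": [0.01, 0, 0], "angular": [0, 0, 0]}
    - {"xyz": [0.018, 0, 0], "angular": [0, 0, 0]}
    - {"xyz": [0.028, 0, 0], "angular": [0, 0, 0]}
    - {"xyz": [0.039, 0, 0], "angular": [0, 0, 0]}
    - {"xyz": [0.05, 0, 0], "angular": [0, 0, 0]}
    - {"xyz": [0.061, 0, 0], "angular": [0, 0, 0]}
    - {"xyz": [0.072, 0, 0], "angular": [0, 0, 0]}
    - {"xyz": [0.083, 0, 0], "angular": [0, 0, 0]}
    - {"xyz": [0.093, 0, 0], "angular": [0, 0, 0]}
    - {"xyz": [0.102, 0, 0], "angular": [0, 0, 0]}
    - {"xyz": [0.108, 0, 0], "angular": [0, 0, 0]}

```text
clock: 43.7
position: [0.641, 0.2182, 0.0107]
ee_rot: [0.706, 0.708, 0.0, 0.002]
ft_force: [-0.3, -9.6, 9.5]
grip_width: 0.245
grasp_force: 60.0
```

Emit:
carry_out:
  motion:
    - {"xyz": [0.004, 0, 0], "angular": [0, 0, 0]}
    - {"xyz": [0.008, 0, 0], "angular": [0, 0, 0]}
    - {"xyz": [0.012, 0, 0], "angular": [0, 0, 0]}
    - {"xyz": [0.016, 0, 0], "angular": [0, 0, 0]}
    - {"xyz": [0.02, 0, 0], "angular": [0, 0, 0]}
    - {"xyz": [0.023, 0, 0], "angular": [0, 0, 0]}

```text
clock: 44.3
position: [0.641, 0.2407, 0.0107]
ee_rot: [0.706, 0.708, 0.0, 0.002]
ft_force: [0.2, -10.3, 10.4]
grip_width: 0.245
grasp_force: 59.9
```

```bash
python3 - <<'E'
from tr import *
o,X=st(); edge(camera("wrist")); d(o,X,[.6415,.255,o["position"][2]],90)
E
```

```text
t 44.3 p [0.641  0.2407 0.0107] yaw 90.17 tilt 0.26 F [  0.2 -10.3  10.4] w 0.245 gf 59.9 q [ 0.19  0.87 -0.95  1.45  0.73  1.19 -0.86]
near edge yaw 90.14 y@.64 0.3111 36
shift [ 0.0143  0.0005 -0.    ] ('rotz', np.float64(0.2))
```

Push on in 2 mm steps until the stop is felt.

Emit:
carry_out:
  motion:
    - {"xyz": [0.002, 0, 0], "angular": [0, 0, 0]}
    - {"xyz": [0.004, 0, 0], "angular": [0, 0, 0]}
    - {"xyz": [0.006, 0, 0], "angular": [0, 0, 0]}
    - {"xyz": [0.006, 0, 0], "angular": [0, 0, 0]}

```text
clock: 44.75
position: [0.6409, 0.2469, 0.0108]
ee_rot: [0.706, 0.708, 0.0, 0.002]
ft_force: [0.2, -8.3, 8.6]
grip_width: 0.251
grasp_force: 59.9
```

Emit:
carry_out:
  motion:
    - {"xyz": [0.001, 0, 0], "angular": [0, 0, 0]}
    - {"xyz": [0.002, 0, 0], "angular": [0, 0, 0]}
    - {"xyz": [0.003, 0, 0], "angular": [0, 0, 0]}
    - {"xyz": [0.003, 0, 0], "angular": [0, 0, 0]}

```text
clock: 45.15
position: [0.641, 0.2496, 0.0108]
ee_rot: [0.706, 0.708, 0.0, 0.002]
ft_force: [-0.3, -8.2, 9.9]
grip_width: 0.245
grasp_force: 59.9
```

Emit:
carry_out:
  motion:
    - {"xyz": [0.001, 0, 0], "angular": [0, 0, 0]}
    - {"xyz": [0.002, 0, 0], "angular": [0, 0, 0]}
    - {"xyz": [0.003, 0, 0], "angular": [0, 0, 0]}
    - {"xyz": [0.003, 0, 0], "angular": [0, 0, 0]}

```text
clock: 45.55
position: [0.641, 0.2526, 0.0108]
ee_rot: [0.706, 0.708, 0.0, 0.002]
ft_force: [0.2, -9.8, 9.3]
grip_width: 0.245
grasp_force: 59.9
```

Emit:
carry_out:
  motion:
    - {"xyz": [0.001, 0, 0], "angular": [0, 0, 0]}
    - {"xyz": [0.002, 0, 0], "angular": [0, 0, 0]}
    - {"xyz": [0.003, 0, 0], "angular": [0, 0, 0]}
    - {"xyz": [0.003, 0, 0], "angular": [0, 0, 0]}

```text
clock: 45.95
position: [0.641, 0.2541, 0.0108]
ee_rot: [0.706, 0.708, -0.001, 0.003]
ft_force: [-2.6, -14.1, 13.3]
grip_width: 0.246
grasp_force: 60.4
```

Emit:
carry_out:
  motion:
    - {"xyz": [0.001, 0, 0], "angular": [0, 0, 0]}
    - {"xyz": [0.002, 0, 0], "angular": [0, 0, 0]}
    - {"xyz": [0.002, 0, 0], "angular": [0, 0, 0]}

```text
clock: 46.25
position: [0.6411, 0.2541, 0.0107]
ee_rot: [0.707, 0.707, -0.002, 0.004]
ft_force: [-4.8, -19.9, 17.1]
grip_width: 0.244
grasp_force: 61.0
```

```bash
python3 - <<'E'
from tr import *
o,X=st(); edge(camera("wrist"))
E
```

```text
t 46.2 p [0.6411 0.2541 0.0107] yaw 90.05 tilt 0.49 F [ -4.8 -19.9  17.1] w 0.244 gf 61.0 q [ 0.16  0.88 -0.94  1.44  0.74  1.21 -0.87]
near edge yaw 90.01 y@.64 0.3246 48
```

Emit:
carry_out:
  motion:
    - {"xyz": [-0.001, 0, 0], "angular": [0, 0, 0]}
    - {"xyz": [-0.001, 0, 0], "angular": [0, 0, 0]}
    - {"xyz": [-0.001, 0, 0], "angular": [0, 0, 0]}
    - {"xyz": [-0.001, 0, 0], "angular": [0, 0, 0]}
    - {"xyz": [-0.001, 0, -0.01], "angular": [0, 0, 0]}
    - {"xyz": [-0.001, 0, -0.03], "angular": [0, 0, 0]}
    - {"xyz": [-0.001, 0, -0.05], "angular": [0, 0, 0]}
    - {"xyz": [-0.03, 0, -0.06], "angular": [0, 0, 0]}
    - {"xyz": [-0.07, 0, -0.07], "angular": [0, 0, 0]}
    - {"xyz": [-0.11, 0, -0.09], "angular": [0, 0, 0]}
    - {"xyz": [-0.15, 0, -0.12], "angular": [0, 0, 0]}
    - {"xyz": [-0.2, 0, -0.15], "angular": [0, 0, 0]}
  hand: 0.6

```text
clock: 47.5
position: [0.6398, 0.0663, 0.1575]
ee_rot: [0.705, 0.71, 0.001, 0.001]
ft_force: [0.9, 0.0, -0.4]
grip_width: 0.599
grasp_force: 0.0
```

```bash
python3 - <<'E'
from tr import *
o,X=st(); w=camera("wrist");s=camera("scene");t=camera("top"); edge(w)
cv2.imwrite("pics/fin.png",np.hstack([np.vstack([cv2.resize(s["img"][:240,340:640],(420,336)),cv2.resize(t["img"][90:260,0:240],(420,264))]),cv2.resize(w["img"],(380,285)).copy() if 0 else np.vstack([cv2.resize(w["img"],(380,285)),cv2.resize(s["img"],(380,315))])])[:,:,::-1])
E
```

```text
t 47.5 p [0.6398 0.0663 0.1575] yaw 90.39 tilt 0.13 F [ 0.9  0.  -0.4] w 0.599 gf 0.0 q [ 0.56  0.66 -1.07  1.46  0.58  1.36 -0.54]Traceback (most recent call last):
  File "<stdin>", line 2, in <module>
  File "tr.py", line 9, in edge
    c=np.array(c,float); E=back(w,c,.022)[:,:2]
                           ~~~~^^^^^^^^^^
  File "h.py", line 10, in back
    d=np.c_[(uv[:,0]-c["cx"])/c["fx"],-(uv[:,1]-c["cy"])/c["fy"],-np.ones(len(uv))]@E[:3,:3].T
             ~~^^^^^
IndexError: index 0 is out of bounds for axis 1 with size 0
```

```bash
python3 - <<'E'
from tr import *
w=camera("wrist");s=camera("scene");t=camera("top")
cv2.imwrite("pics/fin.png",np.hstack([np.vstack([cv2.resize(s["img"][:240,340:640],(420,336)),cv2.resize(t["img"][90:260,0:240],(420,264))]),np.vstack([cv2.resize(w["img"],(380,285)),cv2.resize(s["img"],(380,315))])])[:,:,::-1])
E
```

```text
(no output)
```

View pics/fin.png

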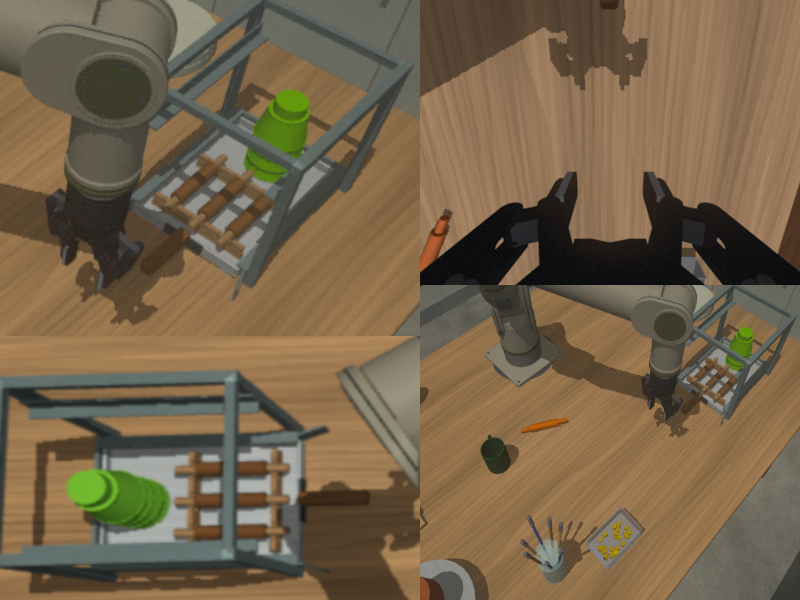

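The tray is home, with the cups stacked, the three pins in their notches, the bystanders where they were, and the robot clear.

```bash
python3 -c "
from workcell import *
print(hand_in())"
```

```text
the job is handed in; nothing more can be done
None
```

I packed the tray (three cups nested over the base cup, three pins in their notches), slid it against the rack's stop and let go; the jar, mug, stamp box and orange pin were untouched, and the job is handed in (no verdict was returned).

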